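# Find the half-nut comb that meshes with the press screw

### The arm

A 7-joint arm with a two-finger parallel gripper is mounted at the origin on the work surface. World frame = base frame: x ahead of the robot, y to its left, z up, the work surface at z = 0. Lengths are in m, angles in rad, forces in N, time in s.
With the tool pointing down it reaches from about 0.425 to 0.875 m from the base axis. Payload 4.7 kg.
Tool frame: the origin (TCP) lies at the very end of the fingers, on their centre line; the grasp point (between the pads) lies arm.grasp_offset behind it (arm.grasp_offset is the distance from the TCP to the grasp point, in m); z points along the fingers, y is the line along which they close (so a half turn about z gives the same grasp; the last joint's range is limited). The gripper opens to 87 mm and grips with 3 to 60 N. Pads are 19 mm wide; open, the fingers measure 117 mm over their backs; the gripper's body (75 mm by 190 mm) begins 51 mm behind the grasp point.
Start: joints at [-1.289, 0.321, -0.07, 1.45, 0.023, 1.371, -0.057], TCP at [0.172, 0.627, 0.223] pointing down, gripper open.
Joint ranges: [-2.86, 2.86], [-0.3, 2.09], [-1.38, 1.24], [0.06, 2.45], [-1.56, 4.7], [0.09, 2.05], [-2.69, 2.69]. Speed limits (rad/s): [2.57, 2.57, 3.14, 3.14, 3.14, 3.14, 3.14].

### API

Orientations are given as a unit quaternion [x, y, z, w].
In Python, from workcell import arm gives the robot as it stands.
- The arm moves only by the tool send_rows, never from a script. Its argument "moves" is a list of rows, each an object of numbers: "wx", "wy", "wz": the turn, a rotation vector about the tool's x, y, z in degrees; "x", "y", "z": the shift along the tool's x, y, z in cm; "fingers": the finger opening in cm, from 0 to 8.7. A call has 1 to 20 rows; each row shifts and turns the commanded pose from where the row before left it, along the tool's axes as they then stand; what a row does not reach is not made up. A row lasts 1/8 s, in which the tool goes at most 62.5 mm and 10.7 degrees, less where a joint would pass 70% of its speed; a pose out of reach is approached as far as the arm can. A call with a gripper value outside its range is refused whole. The fingers move at their own pace and stop on an object; "squeeze" is the grip in N (left out, the last holds). Time passes only in rows, so rows that do not move let the fingers close. It gives the time, the measured TCP pose, the force, the opening and the grip force at its end, in the units of the state.
- arm.state(): the state, without advancing time (a new reading comes with each control period).
- arm.capture(name): name is "scene" or "top"; returns a dict with "color" (384x512x3 uint8, blue, green, red), "range_z" (384x512 float32, m along the optical axis (not along the pixel's ray), 0 where there is no reading), "intrinsics" (3x3 intrinsics, pixels), "world_from_camera" (4x4, takes a point from camera to world coordinates). Camera axes: x right, y up, looking along -z (the intrinsics and any distortion apply to the point x, -y, -z); pixel columns grow to the right and rows downward; lengths in m; the calibration is good to about 2 mm. A picture is of the moment at which its call begins.
- arm.close_job(): hands the job in; it is judged then, once.
Trained networks look in the newest picture that a camera, given by its name, has taken for a name from the list of things; names that differ only in an ending like _2 or _b are one class to them, and where a whole thing is asked for, a point or a joint stands for the part that bears it (a point fixed in the world has none). Each returns a list of dicts, best first, with "conf" (0 to 1); they miss things now and then, are a little off and sometimes report something else, mostly with a low value. They report only what shows in the picture. A call takes as long as a camera call. They do not tell look-alikes from the thing itself.
- arm.search_frame(camera, name): "xy" ([column, row] in pixels, amid what is visible of it).
- arm.trace(camera, name): "region" (384x512 bool, what is visible of it) and "xy" ([column, row] in pixels, amid what is visible of it).
The state is a dict: "time": time; "joint_positions": joint angles; "qd": joint speeds; "joint_torque": joint torques, N m; "position": TCP position; "eef_rot": TCP orientation; "contact_force": force on the tool from outside, world axes, zero at the start; "moment": the same for the moment, N m; "opening": finger opening in m; "grip_force": force on a finger pad.
Only numpy, scipy, OpenCV 4.12 (cv2) and the standard library are available. Lean on these libraries where they do the work, as an engineer would, in place of code of your own. Each camera call takes 0.05 s, during which the arm holds its last target. There are 200 camera calls.

### The job

The wooden press screw in the front berth of the rack (nearest you) needs its half nut: try the three metal comb leaves on the middle of its thread one by one, feeling along the thread with light pressure and never forcing, until you find the one whose teeth sink fully home. Leave that leaf sitting level and fully home astride the middle of the front screw, with the other two standing upright on the worktop, and do not disturb the kitchen things around.

Things in the scene. Friction and masses are not known exactly. Their poses are not given: they have to be found in the camera images.
- leaf_a: One of three look-alike aluminium half-nut comb leaves, pitch 10, 12.5 or 15 mm (which is not told). Inverted-V saddle, 70 mm long along its y, 56 mm wide along x at the roof, stands on its two 45-degree legs, tab on top. Origin: centre of underside, z up. Inner V 90 degrees, its ridge 19.1 mm above the origin, teeth 36 and feet 45 mm apart. Its y goes along the screw. 0.11 to 0.18 kg
- leaf_a_tab (a point): Centre of that leaf's grip tab top, 66 mm above its underside. Tab 12 mm thick along the leaf's x, 34 mm long along y, 29 mm tall; grasp it from above across the 12 mm; below it the roof slopes away at 45 degrees, so stop the fingertips 24 mm or less below this point. Teeth across the inside: 8.5 mm deep, pitch/2 - 1.4 mm wide, one tooth at y = 0
- leaf_b: One of three look-alike aluminium half-nut comb leaves, pitch 10, 12.5 or 15 mm (which is not told). Inverted-V saddle, 70 mm long along its y, 56 mm wide along x at the roof, stands on its two 45-degree legs, tab on top. Origin: centre of underside, z up. Inner V 90 degrees, its ridge 19.1 mm above the origin, teeth 36 and feet 45 mm apart. Its y goes along the screw. 0.11 to 0.18 kg
- leaf_b_tab (a point): Centre of that leaf's grip tab top, 66 mm above its underside. Tab 12 mm thick along the leaf's x, 34 mm long along y, 29 mm tall; grasp it from above across the 12 mm; below it the roof slopes away at 45 degrees, so stop the fingertips 24 mm or less below this point. Teeth across the inside: 8.5 mm deep, pitch/2 - 1.4 mm wide, one tooth at y = 0
- leaf_c: One of three look-alike aluminium half-nut comb leaves, pitch 10, 12.5 or 15 mm (which is not told). Inverted-V saddle, 70 mm long along its y, 56 mm wide along x at the roof, stands on its two 45-degree legs, tab on top. Origin: centre of underside, z up. Inner V 90 degrees, its ridge 19.1 mm above the origin, teeth 36 and feet 45 mm apart. Its y goes along the screw. 0.11 to 0.18 kg
- leaf_c_tab (a point): Centre of that leaf's grip tab top, 66 mm above its underside. Tab 12 mm thick along the leaf's x, 34 mm long along y, 29 mm tall; grasp it from above across the 12 mm; below it the roof slopes away at 45 degrees, so stop the fingertips 24 mm or less below this point. Teeth across the inside: 8.5 mm deep, pitch/2 - 1.4 mm wide, one tooth at y = 0
- rack: Fixed wooden rack, 235 x 250 mm, with three birch press screws lying parallel along its y, at x = 0 (front, nearest the robot), 85 and 170 mm. Origin on the worktop under the middle of the FRONT screw, x away from the robot, z up. The screws (screw_p, screw_q, screw_r) have pitches 10, 12.5 and 15 mm; which lies in front changes. They are fixed and do not turn
- screw_mid (a point): Middle of the front screw, on its axis, 50 mm above the rack origin. Crest diameter 42, root 28 mm; threaded 165 mm, smooth beyond. Thread: parallel rings with tapering flanks; the right leaf has 2.2 mm play either way at the crests, 1.2 at the roots. Where the crests fall along y is unknown (differs by up to a pitch) and must be felt
- seat (a point): Where the right leaf's origin lies when fully home: 50.7 mm above the rack origin (its place along the screw varies). With teeth on the crests a leaf's origin is 60.6 mm up; a wrong leaf stays within about 3 mm of that everywhere. A leaf let go with teeth begun in the grooves drops home, or does so with a 3 to 6 N push on its tab. Rigid: go 25 mm/s or slower into contact, push under 15 N
- egg_cup: white ceramic egg cup, 46 mm wide, 56 mm tall, loose, stands between two leaves; origin at centre of underside; leave it alone
- salt_jar: small turned wooden salt jar, 42 mm wide, 58 mm tall, loose, stands between two leaves; origin at centre of underside; leave it alone
- scraper: green plastic dough scraper lying flat, 75 x 100 mm, 5 to 9 mm thick, loose; origin at centre of underside; leave it alone
- jug: glass measuring jug, 96 mm wide, 120 mm tall, handle at its +y, loose; origin at centre of underside; leave it alone
- rolling_pin: birch rolling pin lying along its x, 410 mm long, 50 mm thick, loose; origin under its middle; leave it alone
There are look-alikes about, which are no part of the job. What is shaped like the leaf_c but black is not meant.

How it is judged:
At the end, for the whole second after the job is handed in: One leaf fully home on the front screw: origin 46 to 53.5 mm above the rack origin, within 4 mm of its axis, 45 mm of its middle, tilt and turn under 0.09 rad. The other two upright (0.15 rad) on the worktop, origin below 6 mm. All leaves at rest (((x of leaf_a in the frame of rack between -0.004 and 0.004 m and y of leaf_a in the frame of rack between -0.045 and 0.045 m and z of leaf_a in the frame of rack between 0.046 and 0.0535 m and angle between leaf_a's own z axis and vertical below 0.09 rad and angle between the y axis of leaf_a and the y axis of rack, either way round below 0.09 rad and linear speed of each of leaf_a, leaf_b, leaf_c below 0.02 m/s and height (world z) of each of leaf_b, leaf_c below 0.006 m and angle between each of leaf_b, leaf_c's own z axis and vertical below 0.15 rad) or (x of leaf_b in the frame of rack between -0.004 and 0.004 m and y of leaf_b in the frame of rack between -0.045 and 0.045 m and z of leaf_b in the frame of rack between 0.046 and 0.0535 m and angle between leaf_b's own z axis and vertical below 0.09 rad and angle between the y axis of leaf_b and the y axis of rack, either way round below 0.09 rad and linear speed of each of leaf_b, leaf_a, leaf_c below 0.02 m/s and height (world z) of each of leaf_a, leaf_c below 0.006 m and angle between each of leaf_a, leaf_c's own z axis and vertical below 0.15 rad) or (x of leaf_c in the frame of rack between -0.004 and 0.004 m and y of leaf_c in the frame of rack between -0.045 and 0.045 m and z of leaf_c in the frame of rack between 0.046 and 0.0535 m and angle between leaf_c's own z axis and vertical below 0.09 rad and angle between the y axis of leaf_c and the y axis of rack, either way round below 0.09 rad and linear speed of each of leaf_c, leaf_a, leaf_b below 0.02 m/s and height (world z) of each of leaf_a, leaf_b below 0.006 m and angle between each of leaf_a, leaf_b's own z axis and vertical below 0.15 rad))); the robot touches nothing.
It fails at once if a leaf is pressed against the rack or a wooden screw in it with more than 50 N, summed over all teeth (wedging makes this about 2.5 times the push) (contact force between any of leaf_a, leaf_b, leaf_c and rack above 50 N or contact force between any of leaf_a, leaf_b, leaf_c and screw_p above 50 N or contact force between any of leaf_a, leaf_b, leaf_c and screw_q above 50 N or contact force between any of leaf_a, leaf_b, leaf_c and screw_r above 50 N).
It fails at once if a bystander (egg cup, salt jar, scraper, jug, rolling pin) is moved more than 30 mm (distance of any of egg_cup, salt_jar, scraper, jug, rolling_pin from where it was at the start of the episode above 0.03 m).
It also fails if it takes over 72 s, if anything falls off the work surface, if the arm or the gripper's body presses on something with over 40 N, if the wrist force passes 120 N, or if a joint passes its speed limit or range.

## Working session

There is one attempt and no reset: what is moved stays moved. The work goes in short steps, Python scripts to look and compute and a tool call to move; the robot and the scene stay as the last step left them, time stands still between calls to the robot, and variables do not carry over. Pictures are saved under pics/ and viewed, at most 10 in all, crops included, and the job is handed in when it is done.

Besides the shell and the picture viewer there is one more tool, called after ">>>" by a JSON object that holds its "fn" and its "kwargs", one argument or row to a line. send_rows: Moves the arm, as the interface text tells. Its arguments: {"type":"object","properties":{"moves":{"type":"array"},"squeeze":{"type":"number"}},"required":["moves"]}

```bash
ls; mkdir -p pics; python3 - <<'E'
from workcell import arm
import cv2,numpy as np
s=arm.state();print({k:np.round(v,3).tolist() for k,v in s.items()});print(arm.grasp_offset)
for n in("scene","top"):
    c=arm.capture(n);np.savez(f"{n}.npz",**c);cv2.imwrite(f"pics/{n}0.png",cv2.resize(c["color"],(800,600)))
    K=c["intrinsics"];T=c["world_from_camera"];print(n,K.tolist(),np.round(T,3).tolist())
    for o in("leaf_a","rack","egg_cup","salt_jar","scraper","jug","rolling_pin"):
        for r in arm.trace(n,o):
            m=r["region"]&(c["range_z"]>0)
            v,u=np.nonzero(m);z=c["range_z"][m]
            P=np.c_[(u-K[0,2])*z/K[0,0],-(v-K[1,2])*z/K[1,1],-z]@T[:3,:3].T+T[:3,3]
            print(n,o,round(r["conf"],2),np.round(r["xy"]),np.round(np.percentile(P,2,0),3),np.round(np.median(P,0),3),np.round(np.percentile(P,98,0),3),c["color"][m].mean(0).round())
E
```

```text
pics
{'time': 0.0, 'joint_positions': [-1.289, 0.322, -0.07, 1.452, 0.023, 1.371, -0.057], 'qd': [-0.001, 0.001, -0.001, 0.001, -0.001, 0.001, 0.001], 'joint_torque': [0.001, -49.127, -0.404, -31.254, -0.064, 0.043, 0.0], 'position': [0.172, 0.626, 0.221], 'eef_rot': [0.133, 0.991, -0.001, -0.0], 'contact_force': [-0.154, 0.413, 0.977], 'moment': [-0.019, -0.024, -0.045], 'grip_force': 0.0, 'opening': 0.087}
0.0187
scene [[366.8496050415638, 0.0, 256.1014899890414], [0.0, 366.8496050415638, 195.14708615046604], [0.0, 0.0, 1.0]] [[-0.744, -0.421, 0.519, 1.017], [0.668, -0.457, 0.587, 0.665], [-0.01, 0.783, 0.621, 0.679], [0.0, 0.0, 0.0, 1.0]]
scene leaf_a 0.94 [309. 225.] [ 0.427  0.189 -0.002] [0.457 0.23  0.022] [0.479 0.261 0.065] [167. 168. 168.]
scene leaf_a 0.85 [268. 169.] [ 0.327 -0.065 -0.001] [ 0.363 -0.033  0.022] [ 0.388 -0.004  0.064] [62. 61. 63.]
scene leaf_a 0.84 [241. 190.] [ 0.436 -0.046 -0.002] [ 0.476 -0.001  0.021] [0.499 0.027 0.064] [172. 174. 175.]
scene leaf_a 0.66 [225. 168.] [ 0.442 -0.132 -0.001] [ 0.465 -0.106  0.044] [ 0.482 -0.09   0.055] [210. 213. 215.
[... 2194 characters left out ...]
.051] [ 0.478 -0.094  0.059] [170. 175. 174.]
top egg_cup 0.44 [130. 202.] [0.294 0.436 0.025] [0.485 0.456 0.044] [0.673 0.485 0.053] [ 75. 117. 141.]
top egg_cup 0.22 [414. 140.] [ 0.592 -0.343  0.002] [ 0.648 -0.312  0.068] [ 0.71  -0.255  0.122] [132. 128. 118.]
top salt_jar 0.58 [258. 225.] [0.405 0.087 0.031] [0.422 0.105 0.055] [0.441 0.124 0.063] [ 79. 121. 146.]
top scraper 0.58 [184. 144.] [0.612 0.271 0.001] [0.649 0.32  0.006] [0.686 0.367 0.011] [ 59. 117.  33.]
top jug 0.83 [414. 143.] [ 0.592 -0.344  0.002] [ 0.646 -0.312  0.067] [ 0.712 -0.255  0.122] [131. 127. 118.]
top rolling_pin 0.71 [133. 204.] [0.294 0.435 0.026] [0.483 0.455 0.044] [0.673 0.481 0.053] [ 75. 117. 141.]
```

```bash
cat > h.py <<'E'
import numpy as np,cv2
def pts(c,m=None):
    K=c["intrinsics"];T=c["world_from_camera"];z=c["range_z"];v,u=np.indices(z.shape)
    P=np.stack([(u-K[0,2])*z/K[0,0],-(v-K[1,2])*z/K[1,1],-z],-1)@T[:3,:3].T+T[:3,3]
    P[z==0]=np.nan
    return P
def rect(P):
    (cx,cy),(w,h),a=cv2.minAreaRect((P[:,:2]*1000).astype(np.float32))
    if w<h:w,h,a=h,w,a+90
    return np.round([cx,cy,w,h,(a+90)%180-90],1)  # mm, long-axis angle from world x
E
python3 - <<'E'
from h import *
C={n:np.load(n+".npz") for n in("scene","top")}
for n in C:
    c=C[n];P=pts(c)
    for x,y in((.45,.224),(.462,-.011),(.452,-.224)):
        m=(abs(P[...,0]-x)<.05)&(abs(P[...,1]-y)<.05)
        t=P[m&(P[...,2]>.058)&(P[...,2]<.075)];a=P[m&(P[...,2]>.008)]
        print(n,"tab",rect(t),len(t),np.median(t[:,2]).round(4),"all",rect(a))
    # screws: high points in rack region
    m=(P[...,0]>.53)&(P[...,0]<.85)&(abs(P[...,1])<.15)&(P[...,2]>.03)&(P[...,2]<.1)
    Q=P[m];print(n,np.percentile(Q[:,2],[50,99]))
    for y in(-.08,-.04,0,.04,.08):
        q=Q[abs(Q[:,1]-y)<.008]; h,e=np.histogram(q[:,0],bins=np.arange(.53,.82,.01),weights=None)
        mx=[q[(q[:,0]>=a)&(q[:,0]<a+.01),2].max() if h[i] else 0 for i,a in enumerate(e[:-1])]
        print(y,[int(v*1000) for v in mx])
E
```

```text
scene tab [448.8 226.3  33.8  13.4  82.1] 58 0.0633 all [449.5 225.8  71.3  55.7  80.1]
scene tab [469.8  -8.2  33.5  11.2  81.4] 39 0.0632 all [469.   -9.7  72.2  54.5  77.3]
scene tab [ 452.8 -224.5   33.2   13.4  -78.4] 30 0.0631 all [ 456.9 -223.4   73.9   51.5  -71. ]
scene [0.05789024 0.06968518]
-0.08 [0, 0, 0, 0, 0, 62, 68, 69, 68, 61, 0, 0, 0, 0, 66, 67, 69, 62, 0, 0, 0, 0, 59, 69, 70, 68, 62, 0]
-0.04 [0, 0, 0, 0, 0, 65, 69, 69, 64, 0, 0, 0, 0, 61, 68, 70, 67, 61, 0, 0, 0, 0, 65, 69, 69, 67, 57, 0]
0 [0, 0, 0, 0, 58, 67, 70, 68, 61, 0, 0, 0, 0, 65, 68, 68, 66, 0, 0, 0, 0, 60, 68, 71, 69, 63, 0, 0]
0.04 [0, 0, 0, 0, 67, 69, 67, 64, 0, 0, 0, 0, 61, 68, 70, 68, 60, 0, 0, 0, 0, 66, 69, 68, 66, 57, 0, 0]
0.08 [0, 0, 49, 51, 62, 64, 59, 50, 34, 35, 35, 53, 66, 70, 69, 64, 0, 0, 0, 0, 0, 63, 70, 67, 60, 0, 0, 0]
top tab [445.7 224.4  33.6  11.6  79.6] 58 0.0661 all [445.8 224.4  70.4  56.1  80.6]
top tab [465.8 -10.5  32.7  11.8  79.6] 58 0.0662 all [465.8 -11.   69.8  56.2  78.8]
top tab [ 450.2 -226.    33.3   10.9  -71.5] 59 0.0665 all [ 450.1 -226.2   71.7   55.1  -71.8]
top [0.06112743 0.07329231]
-0.08 [0, 0, 0, 0, 0, 66, 75, 72, 72, 0, 0, 0, 0, 63, 70, 73, 71, 67, 0, 0, 0, 0, 66, 72, 74, 70, 63, 0]
-0.04 [0, 0, 0, 0, 63, 70, 74, 69, 65, 0, 0, 0, 0, 66, 74, 73, 68, 61, 0, 0, 0, 62, 69, 74, 71, 68, 0, 0]
0 [0, 0, 0, 0, 69, 73, 74, 65, 47, 0, 0, 0, 67, 73, 73, 71, 66, 0, 0, 0, 52, 71, 74, 70, 71, 60, 0, 0]
0.04 [0, 0, 0, 65, 72, 73, 72, 61, 0, 0, 0, 51, 70, 72, 71, 67, 58, 0, 0, 0, 62, 71, 73, 72, 61, 0, 0, 0]
0.08 [0, 0, 58, 60, 66, 66, 58, 55, 41, 36, 41, 53, 70, 71, 71, 63, 0, 0, 0, 0, 60, 67, 65, 60, 0, 0, 0, 0]
```

View pics/top0.png

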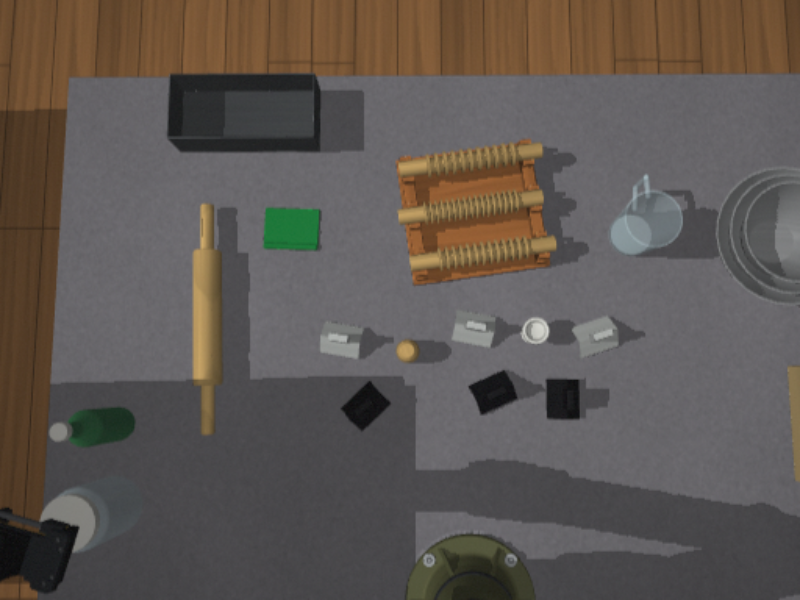

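View pics/scene0.png

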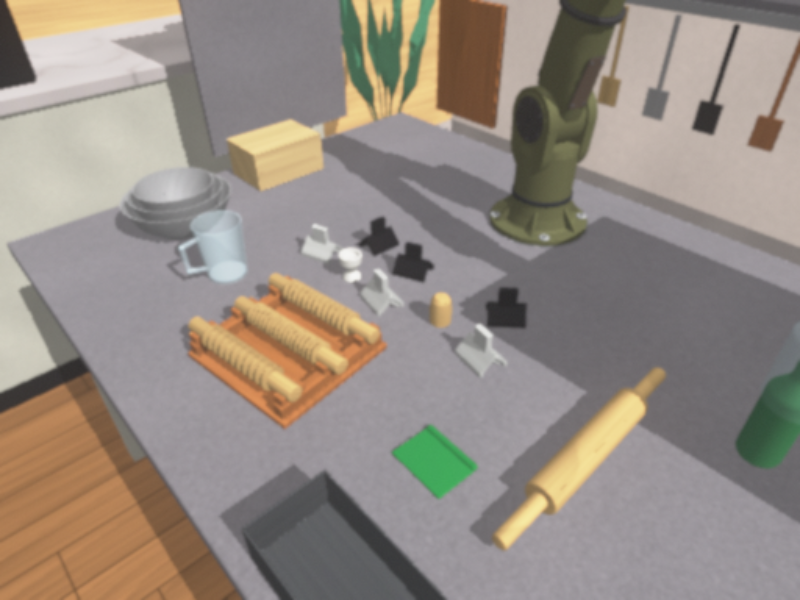

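```bash
python3 - <<'E'
from h import *
from scipy.optimize import least_squares
c=np.load("top.npz");P=pts(c)
z=P[...,2]
print("table z top",np.nanmedian(z[(abs(P[...,0]-.5)<.05)&(abs(P[...,1]-.33)<.05)]))
for n in("top","scene"):
    c=np.load(n+".npz");P=pts(c)
    m=(abs(P[...,0]-(.589-.17*P[...,1]))<.03)&(abs(P[...,1])<.2)&(P[...,2]>.05)
    Q=P[m]
    q=Q[abs(Q[:,1])<.075]
    f=lambda p:(q[:,2]-p[2]+p[3]*(q[:,0]-p[0]-p[1]*q[:,1])**2)*w
    p=np.array([.589,-.17,.07,20.])
    for _ in range(4):
        w=(abs(q[:,0]-p[0]-p[1]*q[:,1])<.014).astype(float);p=least_squares(f,p,loss="soft_l1",f_scale=.002).x
    print(n,"axis x0,slope,top,k",p.round(4),"yaw deg",np.degrees(np.arctan(-p[1])).round(2))
    d=np.array([p[1],1]);d/=np.hypot(*d);o=np.array([p[0],0])
    s=(Q[:,:2]-o)@d;print("ends",np.percentile(s,[0,1,99,100]).round(4))
    # brightness profile along the ridge, 5 lateral lines
    K=c["intrinsics"];T=c["world_from_camera"]
    S=np.arange(-.13,.13,.0005);prof=0
    for lat in(-.006,-.003,0,.003,.006):
        W=np.c_[o+S[:,None]*d+lat*np.array([d[1],-d[0]]),np.full(len(S),.068)]
        L=(W-T[:3,3])@T[:3,:3];u=K[0,0]*L[:,0]/-L[:,2]+K[0,2];v=K[1,1]*-L[:,1]/-L[:,2]+K[1,2]
        prof=prof+cv2.remap(c["color"].astype(np.float32).sum(2),u.astype(np.float32)[None],v.astype(np.float32)[None],cv2.INTER_CUBIC)[0]/15
    mid=abs(S)<.07;g=prof[mid]-np.poly1d(np.polyfit(S[mid],prof[mid],3))(S[mid])
    for pt in(.01,.0125,.015):
        a=(g*np.exp(-2j*np.pi*S[mid]/pt)).mean();print(pt,abs(a).round(2),"crest phase mm",(np.angle(a)*-pt/2/np.pi*1000).round(2))
    print(prof[::4].round().astype(int).tolist())
E
```

```text
table z top 0.0004353906834775323
top axis x0,slope,top,k [ 0.5911 -0.1394  0.0659 45.406 ] yaw deg 7.94
ends [-0.1526 -0.1486  0.0998  0.1029]
0.01 1.12 crest phase mm -2.18
0.0125 8.35 crest phase mm 0.11
0.015 2.01 crest phase mm -4.89
[126, 126, 125, 126, 126, 126, 126, 126, 126, 127, 126, 102, 86, 93, 122, 136, 115, 92, 88, 92, 114, 134, 124, 98, 88, 88, 107, 134, 129, 103, 89, 90, 99, 128, 133, 109, 99, 92, 96, 121, 135, 118, 95, 93, 92, 110, 137, 126, 110, 98, 93, 105, 130, 133, 115, 99, 95, 104, 129, 135, 115, 99, 97, 98, 120, 139, 124, 101, 96, 100, 114, 133, 125, 101, 97, 98, 105, 130, 129, 113, 106, 99, 100, 124, 134, 102, 94, 101, 102, 115, 131, 129, 136, 143, 142, 142, 141, 142, 142, 142, 143, 143, 143, 143, 143, 143, 143, 143, 143, 144, 144, 143, 144, 144, 144, 145, 138, 117, 108, 109, 109, 109, 109, 108, 108, 109, 108, 109, 108, 108]
scene axis x0,slope,top,k [ 0.5902 -0.1743  0.0652 27.7846] yaw deg 9.89
ends [-0.1526 -0.1476  0.1034  0.1049]
0.01 0.15 crest phase mm -0.67
0.0125 0.85 crest phase mm -0.71
0.015 0.27 crest phase mm -1.63
[175, 175, 175, 175, 175, 175, 174, 173, 172, 171, 170, 171, 172, 173, 175, 176, 176, 175, 175, 176, 178, 179, 178, 177, 177, 178, 179, 179, 178, 176, 174, 173, 174, 176, 176, 174, 171, 170, 172, 175, 176, 176, 176, 176, 177, 178, 179, 178, 176, 177, 179, 180, 179, 177, 176, 176, 177, 179, 180, 179, 177, 175, 175, 176, 177, 178, 176, 173, 172, 173, 175, 176, 176, 174, 173, 174, 175, 177, 176, 175, 172, 171, 173, 175, 176, 175, 173, 174, 176, 178, 178, 177, 176, 176, 175, 174, 174, 172, 171, 169, 168, 168, 168, 168, 168, 167, 167, 167, 167, 166, 164, 163, 163, 164, 163, 162, 161, 160, 157, 155, 153, 152, 152, 153, 154, 155, 156, 156, 156, 156]
```

```bash
cat >> h.py <<'E'
from scipy.spatial.transform import Rotation as R
def plan(tgt,yaw,n,start=None,dec=2):
    """rows from measured/commanded pose to tgt (m) pointing down with tool y at world angle yaw (deg)"""
    from workcell import arm
    s=arm.state();p,q=start if start else (np.array(s["position"]),R.from_quat(s["eef_rot"]))
    a=np.radians(yaw);ty=np.array([np.cos(a),np.sin(a),0]);tz=np.array([0,0,-1.]);tx=np.cross(ty,tz)
    G=R.from_matrix(np.c_[tx,ty,tz]);D=(q.inv()*G).as_rotvec(degrees=True);st=np.round(D/n,1)
    for i in range(n):
        d=q.inv().apply(p+(np.array(tgt)-p)/(n-i)-p)*100;d=np.round(d,dec)
        print({k:float(v) for k,v in zip(("x","y","z","wx","wy","wz"),(*d,*st)) if v})
        p=p+q.apply(d/100);q=q*R.from_rotvec(st,degrees=True)
    print("end",p.round(4),"rot",D.round(1));return p,q
E
python3 - <<'E'
from h import *
e=plan((.38,.34,.2),32,8);plan((.4658,-.0105,.13),-10.4,9,e)
E
```

```text
{'x': -3.46, 'y': -2.77, 'z': 0.28, 'wz': 5.3}
{'x': -3.7, 'y': -2.44, 'z': 0.28, 'wz': 5.3}
{'x': -3.9, 'y': -2.09, 'z': 0.28, 'wz': 5.3}
{'x': -4.08, 'y': -1.72, 'z': 0.28, 'wz': 5.3}
{'x': -4.22, 'y': -1.33, 'z': 0.29, 'wz': 5.3}
{'x': -4.33, 'y': -0.94, 'z': 0.28, 'wz': 5.3}
{'x': -4.4, 'y': -0.53, 'z': 0.29, 'wz': 5.3}
{'x': -4.42, 'y': -0.12, 'z': 0.28, 'wz': 5.3}
end [0.38 0.34 0.2 ] rot [ 0.  -0.  42.7]
{'x': -3.8, 'y': -1.27, 'z': 0.78, 'wz': 4.7}
{'x': -3.89, 'y': -0.96, 'z': 0.78, 'wz': 4.7}
{'x': -3.96, 'y': -0.63, 'z': 0.78, 'wz': 4.7}
{'x': -4.0, 'y': -0.31, 'z': 0.78, 'wz': 4.7}
{'x': -4.01, 'y': 0.02, 'z': 0.78, 'wz': 4.7}
{'x': -4.0, 'y': 0.35, 'z': 0.77, 'wz': 4.7}
{'x': -3.95, 'y': 0.68, 'z': 0.78, 'wz': 4.7}
{'x': -3.89, 'y': 0.99, 'z': 0.77, 'wz': 4.7}
{'x': -3.79, 'y': 1.31, 'z': 0.78, 'wz': 4.7}
end [ 0.4658 -0.0105  0.13  ] rot [ 0.  -0.  42.7]
```

```bash
python3 - <<'E'
from h import *
c=np.load("top.npz");P=pts(c)
for u,v in((48,333),(40,345),(55,325),(60,350),(70,320),(80,315),(38,276),(60,272),(75,270),(20,340)):print(u,v,P[v,u].round(3),c["color"][v,u])
E
```

```text
48 333 [0.163 0.606 0.163] [124 130 130]
40 345 [0.176 0.531 0.338] [34 30 31]
55 325 [0.181 0.593 0.158] [127 131 132]
60 350 [0.114 0.596 0.121] [74 72 71]
70 320 [0.185 0.578 0.114] [77 74 71]
80 315 [0.187 0.581 0.053] [76 74 70]
38 276 [0.299 0.618 0.199] [127 131 131]
60 272 [0.304 0.598 0.137] [40 58 31]
75 270 [0.305 0.589 0.075] [33 46 24]
20 340 [0.182 0.581 0.32 ] [27 38 48]
```

>>> {"fn": "send_rows", "kwargs": {
  "moves": [
    {"x": -3.46, "y": -2.77, "wz": 5.3, "fingers": 4},
    {"x": -3.7, "y": -2.44, "wz": 5.3},
    {"x": -3.9, "y": -2.09, "wz": 5.3},
    {"x": -4.08, "y": -1.72, "z": 0.4, "wz": 5.3},
    {"x": -4.22, "y": -1.33, "z": 0.4, "wz": 5.3},
    {"x": -4.33, "y": -0.94, "z": 0.5, "wz": 5.3},
    {"x": -4.4, "y": -0.53, "z": 0.5, "wz": 5.3},
    {"x": -4.42, "y": -0.12, "z": 0.5, "wz": 5.3},
    {"x": -3.8, "y": -1.27, "z": 0.78, "wz": 4.7},
    {"x": -3.89, "y": -0.96, "z": 0.78, "wz": 4.7},
    {"x": -3.96, "y": -0.63, "z": 0.78, "wz": 4.7},
    {"x": -4, "y": -0.31, "z": 0.78, "wz": 4.7},
    {"x": -4.01, "y": 0.02, "z": 0.78, "wz": 4.7},
    {"x": -4, "y": 0.35, "z": 0.77, "wz": 4.7},
    {"x": -3.95, "y": 0.68, "z": 0.78, "wz": 4.7},
    {"x": -3.89, "y": 0.99, "z": 0.77, "wz": 4.7},
    {"x": -3.79, "y": 1.31, "z": 0.78, "wz": 4.7},
    {}
  ],
  "squeeze": 25
}}

```text
invalid input
```

```bash
python3 - <<'E'
from h import *
from workcell import arm
e=plan((.4658,-.0105,.043),-10.4,5)
c=arm.capture("scene");np.savez("s1.npz",**c);cv2.imwrite("pics/s1.png",cv2.resize(c["color"][110:260,150:350],(800,600)))
E
```

```text
{'x': -9.04, 'y': -10.74, 'z': 3.59, 'wz': 17.0}
{'x': -11.78, 'y': -7.63, 'z': 3.59, 'wz': 17.0}
{'x': -13.5, 'y': -3.85, 'z': 3.59, 'wz': 17.0}
{'x': -14.03, 'y': 0.27, 'z': 3.59, 'wz': 17.0}
{'x': -13.34, 'y': 4.36, 'z': 3.6, 'wz': 17.0}
end [ 0.4658 -0.0105  0.043 ] rot [ 0.  -0.  85.1]
```

View pics/s1.png

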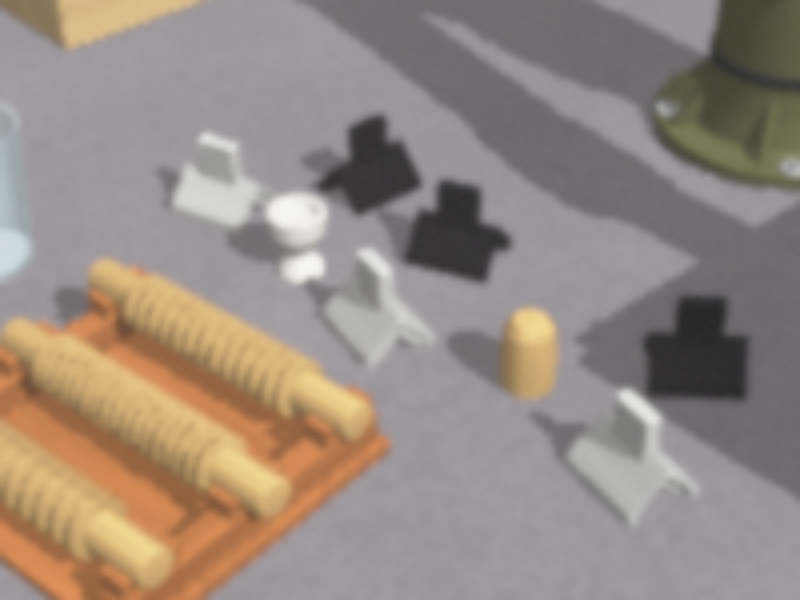

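>>> {"fn": "send_rows", "kwargs": {
  "moves": [
    {"x": -3.46, "y": -2.77, "wz": 5.3, "fingers": 4},
    {"x": -3.7, "y": -2.44, "wz": 5.3},
    {"x": -3.9, "y": -2.09, "wz": 5.3},
    {"x": -4.08, "y": -1.72, "z": 0.4, "wz": 5.3},
    {"x": -4.22, "y": -1.33, "z": 0.4, "wz": 5.3},
    {"x": -4.33, "y": -0.94, "z": 0.5, "wz": 5.3},
    {"x": -4.4, "y": -0.53, "z": 0.5, "wz": 5.3},
    {"x": -4.42, "y": -0.12, "z": 0.5, "wz": 5.3},
    {"x": -3.8, "y": -1.27, "z": 0.78, "wz": 4.7},
    {"x": -3.89, "y": -0.96, "z": 0.78, "wz": 4.7},
    {"x": -3.96, "y": -0.63, "z": 0.78, "wz": 4.7},
    {"x": -4, "y": -0.31, "z": 0.78, "wz": 4.7},
    {"x": -4.01, "y": 0.02, "z": 0.78, "wz": 4.7},
    {"x": -4, "y": 0.35, "z": 0.77, "wz": 4.7},
    {"x": -3.95, "y": 0.68, "z": 0.78, "wz": 4.7},
    {"x": -3.89, "y": 0.99, "z": 0.77, "wz": 4.7},
    {"x": -3.79, "y": 1.31, "z": 0.78, "wz": 4.7},
    {"z": 0}
  ],
  "squeeze": 25
}}

```text
invalid input
```

```bash
python3 - <<'E'
from h import *
e=plan((.4658,-.0105,.043),-10.4,5)
E
```

```text
{'x': -9.04, 'y': -10.74, 'z': 3.59, 'wz': 17.0}
{'x': -11.78, 'y': -7.63, 'z': 3.59, 'wz': 17.0}
{'x': -13.5, 'y': -3.85, 'z': 3.59, 'wz': 17.0}
{'x': -14.03, 'y': 0.27, 'z': 3.59, 'wz': 17.0}
{'x': -13.34, 'y': 4.36, 'z': 3.6, 'wz': 17.0}
end [ 0.4658 -0.0105  0.043 ] rot [ 0.   0.  85.1]
```

>>> {"fn": "send_rows", "kwargs": {
  "moves": [
    {"x": -3.46, "y": -2.77, "z": 0, "wx": 0, "wy": 0, "wz": 5.3, "fingers": 4},
    {"x": -3.7, "y": -2.44, "z": 0, "wx": 0, "wy": 0, "wz": 5.3, "fingers": 4},
    {"x": -3.9, "y": -2.09, "z": 0, "wx": 0, "wy": 0, "wz": 5.3, "fingers": 4},
    {"x": -4.08, "y": -1.72, "z": 0.4, "wx": 0, "wy": 0, "wz": 5.3, "fingers": 4},
    {"x": -4.22, "y": -1.33, "z": 0.4, "wx": 0, "wy": 0, "wz": 5.3, "fingers": 4},
    {"x": -4.33, "y": -0.94, "z": 0.5, "wx": 0, "wy": 0, "wz": 5.3, "fingers": 4},
    {"x": -4.4, "y": -0.53, "z": 0.5, "wx": 0, "wy": 0, "wz": 5.3, "fingers": 4},
    {"x": -4.42, "y": -0.12, "z": 0.5, "wx": 0, "wy": 0, "wz": 5.3, "fingers": 4},
    {"x": -3.8, "y": -1.27, "z": 0.78, "wx": 0, "wy": 0, "wz": 4.7, "fingers": 4},
    {"x": -3.89, "y": -0.96, "z": 0.78, "wx": 0, "wy": 0, "wz": 4.7, "fingers": 4},
    {"x": -3.96, "y": -0.63, "z": 0.78, "wx": 0, "wy": 0, "wz": 4.7, "fingers": 4},
    {"x": -4, "y": -0.31, "z": 0.78, "wx": 0, "wy": 0, "wz": 4.7, "fingers": 4},
    {"x": -4.01, "y": 0.02, "z": 0.78, "wx": 0, "wy": 0, "wz": 4.7, "fingers": 4},
    {"x": -4, "y": 0.35, "z": 0.77, "wx": 0, "wy": 0, "wz": 4.7, "fingers": 4},
    {"x": -3.95, "y": 0.68, "z": 0.78, "wx": 0, "wy": 0, "wz": 4.7, "fingers": 4},
    {"x": -3.89, "y": 0.99, "z": 0.77, "wx": 0, "wy": 0, "wz": 4.7, "fingers": 4},
    {"x": -3.79, "y": 1.31, "z": 0.78, "wx": 0, "wy": 0, "wz": 4.7, "fingers": 4},
    {"x": 0, "y": 0, "z": 0, "wx": 0, "wy": 0, "wz": 0, "fingers": 4}
  ],
  "squeeze": 25
}}

```text
time: 3.1
position: [0.4658, -0.0139, 0.1294]
eef_rot: [0.768, 0.64, -0.0, 0.0]
contact_force: [-1.0, 0.3, -0.7]
opening: 0.0401
grip_force: 0.0
```

```bash
python3 - <<'E'
from h import *
e=plan((.4658,-.0105,.043),-10.4,5)
E
```

```text
{'x': 0.07, 'y': -0.01, 'z': 1.73}
{'x': 0.07, 'y': -0.01, 'z': 1.73}
{'x': 0.07, 'y': -0.01, 'z': 1.73}
{'x': 0.07, 'y': -0.02, 'z': 1.73}
{'x': 0.06, 'y': -0.01, 'z': 1.72}
end [ 0.4658 -0.0105  0.043 ] rot [ 0.  0. -0.]
```

>>> {"fn": "send_rows", "kwargs": {
  "moves": [
    {"x": 0, "y": 0, "z": 2, "wx": 0, "wy": 0, "wz": 0, "fingers": 4},
    {"x": 0, "y": 0, "z": 2, "wx": 0, "wy": 0, "wz": 0, "fingers": 4},
    {"x": 0, "y": 0, "z": 2, "wx": 0, "wy": 0, "wz": 0, "fingers": 4},
    {"x": 0, "y": 0, "z": 1.5, "wx": 0, "wy": 0, "wz": 0, "fingers": 4},
    {"x": 0, "y": 0, "z": 1.1, "wx": 0, "wy": 0, "wz": 0, "fingers": 4},
    {"x": 0, "y": 0, "z": 0, "wx": 0, "wy": 0, "wz": 0, "fingers": 4},
    {"x": 0, "y": 0, "z": 0, "wx": 0, "wy": 0, "wz": 0, "fingers": 0.8},
    {"x": 0, "y": 0, "z": 0, "wx": 0, "wy": 0, "wz": 0, "fingers": 0.8},
    {"x": 0, "y": 0, "z": 0, "wx": 0, "wy": 0, "wz": 0, "fingers": 0.8},
    {"x": 0, "y": 0, "z": 0, "wx": 0, "wy": 0, "wz": 0, "fingers": 0.8}
  ],
  "squeeze": 25
}}

```text
time: 4.35
position: [0.4663, -0.0105, 0.0439]
eef_rot: [0.766, 0.643, 0.001, 0.0]
contact_force: [0.3, 1.2, -0.2]
opening: 0.0116
grip_force: 25.0
```

```bash
python3 - <<'E'
from h import *
e=plan((.475,-.0105,.15),-8,3);e=plan((.5954,-.0308,.122),8,5,e)
E
```

```text
{'x': 0.05, 'y': 0.29, 'z': -3.54, 'wz': -0.7}
{'x': 0.05, 'y': 0.29, 'z': -3.53, 'wz': -0.7}
{'x': 0.04, 'y': 0.29, 'z': -3.54, 'wz': -0.7}
end [ 0.475  -0.0105  0.15  ] rot [ 0.1 -0.  -2. ]
{'x': -0.07, 'y': 2.44, 'z': 0.56, 'wz': -3.2}
{'x': -0.2, 'y': 2.43, 'z': 0.56, 'wz': -3.2}
{'x': -0.34, 'y': 2.42, 'z': 0.57, 'wz': -3.2}
{'x': -0.48, 'y': 2.4, 'z': 0.56, 'wz': -3.2}
{'x': -0.61, 'y': 2.36, 'z': 0.57, 'wz': -3.2}
end [ 0.5954 -0.0308  0.122 ] rot [  0.1  -0.  -15.9]
```

>>> {"fn": "send_rows", "kwargs": {
  "moves": [
    {"x": 0, "y": 0.3, "z": -3.5, "wx": 0, "wy": 0, "wz": -0.7, "fingers": 0.8},
    {"x": 0, "y": 0.3, "z": -3.5, "wx": 0, "wy": 0, "wz": -0.7, "fingers": 0.8},
    {"x": 0, "y": 0.3, "z": -3.5, "wx": 0, "wy": 0, "wz": -0.7, "fingers": 0.8},
    {"x": -0.1, "y": 2.4, "z": 0.6, "wx": 0, "wy": 0, "wz": -3.2, "fingers": 0.8},
    {"x": -0.2, "y": 2.4, "z": 0.6, "wx": 0, "wy": 0, "wz": -3.2, "fingers": 0.8},
    {"x": -0.3, "y": 2.4, "z": 0.6, "wx": 0, "wy": 0, "wz": -3.2, "fingers": 0.8},
    {"x": -0.5, "y": 2.4, "z": 0.5, "wx": 0, "wy": 0, "wz": -3.2, "fingers": 0.8},
    {"x": -0.6, "y": 2.3, "z": 0.5, "wx": 0, "wy": 0, "wz": -3.2, "fingers": 0.8},
    {"x": 0, "y": 0, "z": 0, "wx": 0, "wy": 0, "wz": 0, "fingers": 0.8},
    {"x": 0, "y": 0, "z": 0, "wx": 0, "wy": 0, "wz": 0, "fingers": 0.8}
  ]
}}

```text
time: 5.6
position: [0.5925, -0.0323, 0.1202]
eef_rot: [0.656, 0.755, -0.0, -0.001]
contact_force: [0.2, 0.6, -1.6]
opening: 0.0119
grip_force: 25.0
```

```bash
python3 - <<'E'
from h import *
from workcell import arm
plan((.5954,-.0308,.106),8,5)
c=arm.capture("scene");np.savez("s2.npz",**c)
cv2.imwrite("pics/s2.png",cv2.resize(c["color"][130:280,110:310],(800,600)))
E
```

```text
{'x': 0.02, 'y': 0.06, 'z': 0.28}
{'x': 0.02, 'y': 0.06, 'z': 0.28}
{'x': 0.02, 'y': 0.06, 'z': 0.29}
{'x': 0.02, 'y': 0.07, 'z': 0.28}
{'x': 0.02, 'y': 0.06, 'z': 0.29}
end [ 0.5954 -0.0309  0.106 ] rot [-0.1 -0.   0. ]
```

View pics/s2.png

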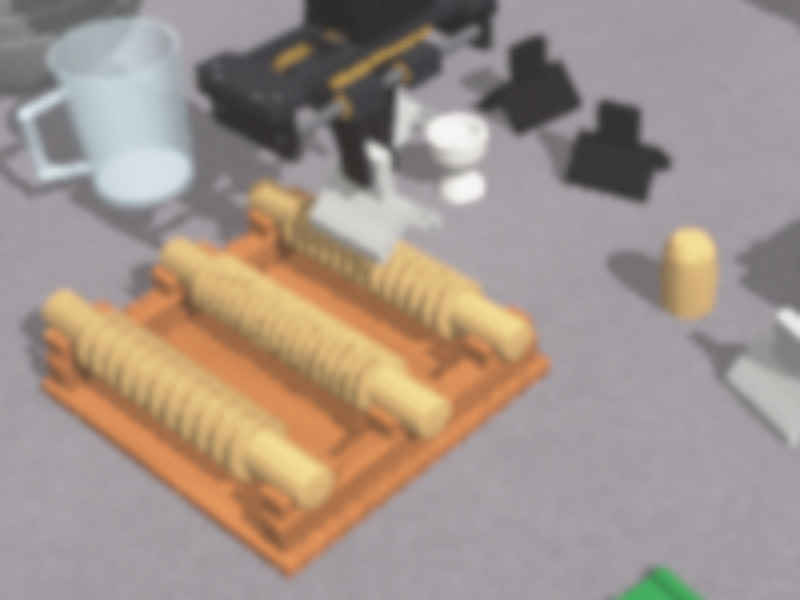

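>>> {"fn": "send_rows", "kwargs": {
  "moves": [
    {"x": 0.1, "y": 0.2, "z": 0.4, "wx": 0, "wy": 0, "wz": 0, "fingers": 0.8},
    {"x": 0, "y": 0.1, "z": 0.3, "wx": 0, "wy": 0, "wz": 0, "fingers": 0.8},
    {"x": 0, "y": 0, "z": 0.3, "wx": 0, "wy": 0, "wz": 0, "fingers": 0.8},
    {"x": 0, "y": 0, "z": 0.2, "wx": 0, "wy": 0, "wz": 0, "fingers": 0.8},
    {"x": 0, "y": 0, "z": 0.1, "wx": 0, "wy": 0, "wz": 0, "fingers": 0.8}
  ]
}}

```text
time: 6.28
position: [0.5962, -0.0309, 0.1074]
eef_rot: [0.656, 0.755, -0.0, -0.0]
contact_force: [0.4, -0.7, -1.5]
opening: 0.0117
grip_force: 25.0
```

>>> {"fn": "send_rows", "kwargs": {
  "moves": [
    {"x": 0, "y": 0, "z": 0.15, "wx": 0, "wy": 0, "wz": 0, "fingers": 0.8},
    {"x": 0, "y": 0, "z": 0.1, "wx": 0, "wy": 0, "wz": 0, "fingers": 0.8}
  ]
}}

```text
time: 6.52
position: [0.5966, -0.0308, 0.1052]
eef_rot: [0.656, 0.755, 0.0, 0.0]
contact_force: [0.5, 0.1, 0.6]
opening: 0.0114
grip_force: 25.0
```

>>> {"fn": "send_rows", "kwargs": {
  "moves": [
    {"x": 0, "y": -0.1, "z": 0.1, "wx": 0, "wy": 0, "wz": 0, "fingers": 0.8},
    {"x": 0, "y": 0, "z": 0.05, "wx": 0, "wy": 0, "wz": 0, "fingers": 0.8}
  ]
}}

```text
time: 6.78
position: [0.5966, -0.0309, 0.1047]
eef_rot: [0.656, 0.755, 0.001, 0.001]
contact_force: [1.1, 0.8, 4.8]
opening: 0.0118
grip_force: 25.0
```

>>> {"fn": "send_rows", "kwargs": {
  "moves": [
    {"x": 0, "y": 0, "z": 0.1, "wx": 0, "wy": 0, "wz": 0, "fingers": 0.8},
    {"x": 0, "y": 0, "z": 0, "wx": 0, "wy": 0, "wz": 0, "fingers": 0.8}
  ]
}}

```text
time: 7.02
position: [0.5969, -0.0309, 0.1044]
eef_rot: [0.656, 0.755, 0.001, 0.001]
contact_force: [1.5, 0.8, 8.3]
opening: 0.0115
grip_force: 25.0
```

>>> {"fn": "send_rows", "kwargs": {
  "moves": [
    {"x": 0.1, "y": 0, "z": 0, "wx": 0, "wy": 0, "wz": 0, "fingers": 0.8},
    {"x": 0.1, "y": 0, "z": 0, "wx": 0, "wy": 0, "wz": 0, "fingers": 0.8}
  ]
}}

```text
time: 7.28
position: [0.5968, -0.0307, 0.1044]
eef_rot: [0.656, 0.755, 0.001, 0.002]
contact_force: [1.4, -3.0, 7.8]
opening: 0.0118
grip_force: 25.0
```

>>> {"fn": "send_rows", "kwargs": {
  "moves": [
    {"x": 0.1, "y": 0, "z": 0, "wx": 0, "wy": 0, "wz": 0, "fingers": 0.8},
    {"x": 0.1, "y": 0, "z": 0, "wx": 0, "wy": 0, "wz": 0, "fingers": 0.8}
  ]
}}

```text
time: 7.52
position: [0.5968, -0.0302, 0.1045]
eef_rot: [0.656, 0.754, 0.0, 0.003]
contact_force: [2.5, -6.7, 6.6]
opening: 0.0118
grip_force: 25.0
```

>>> {"fn": "send_rows", "kwargs": {
  "moves": [
    {"x": 0.1, "y": 0, "z": 0, "wx": 0, "wy": 0, "wz": 0, "fingers": 0.8},
    {"x": 0.1, "y": 0, "z": 0, "wx": 0, "wy": 0, "wz": 0, "fingers": 0.8}
  ]
}}

```text
time: 7.78
position: [0.5966, -0.029, 0.1045]
eef_rot: [0.657, 0.754, 0.0, 0.003]
contact_force: [2.0, -6.1, 6.7]
opening: 0.0122
grip_force: 25.0
```

>>> {"fn": "send_rows", "kwargs": {
  "moves": [
    {"x": 0, "y": 0, "z": -0.2, "wx": 0, "wy": 0, "wz": 0, "fingers": 0.8},
    {"x": 0, "y": 0, "z": 0, "wx": 0, "wy": 0, "wz": 0, "fingers": 0.8}
  ]
}}

```text
time: 8.02
position: [0.5954, -0.0256, 0.1052]
eef_rot: [0.656, 0.755, 0.001, 0.001]
contact_force: [3.9, -1.5, 3.2]
opening: 0.0119
grip_force: 25.0
```

>>> {"fn": "send_rows", "kwargs": {
  "moves": [
    {"x": 0, "y": 0, "z": 0.15, "wx": 0, "wy": 0, "wz": 0, "fingers": 0.8},
    {"x": 0, "y": 0, "z": 0.05, "wx": 0, "wy": 0, "wz": 0, "fingers": 0.8}
  ]
}}

```text
time: 8.28
position: [0.596, -0.0251, 0.1043]
eef_rot: [0.656, 0.755, 0.001, 0.001]
contact_force: [1.6, -1.3, 11.2]
opening: 0.012
grip_force: 25.0
```

>>> {"fn": "send_rows", "kwargs": {
  "moves": [
    {"x": 0.25, "y": 0, "z": -0.2, "wx": 0, "wy": 0, "wz": 0, "fingers": 0.8},
    {"x": 0, "y": 0, "z": 0, "wx": 0, "wy": 0, "wz": 0, "fingers": 0.8},
    {"x": 0, "y": 0, "z": 0.15, "wx": 0, "wy": 0, "wz": 0, "fingers": 0.8},
    {"x": 0, "y": 0, "z": 0.05, "wx": 0, "wy": 0, "wz": 0, "fingers": 0.8}
  ]
}}

```text
time: 8.78
position: [0.5954, -0.0219, 0.1042]
eef_rot: [0.655, 0.755, 0.001, 0.001]
contact_force: [1.6, -0.0, 12.0]
opening: 0.0119
grip_force: 25.0
```

>>> {"fn": "send_rows", "kwargs": {
  "moves": [
    {"x": 0.25, "y": 0, "z": -0.2, "wx": 0, "wy": 0, "wz": 0, "fingers": 0.8},
    {"x": 0, "y": 0, "z": 0, "wx": 0, "wy": 0, "wz": 0, "fingers": 0.8},
    {"x": 0, "y": 0, "z": 0.15, "wx": 0, "wy": 0, "wz": 0, "fingers": 0.8},
    {"x": 0, "y": 0, "z": 0.05, "wx": 0, "wy": 0, "wz": 0, "fingers": 0.8}
  ]
}}

```text
time: 9.28
position: [0.5951, -0.0198, 0.1043]
eef_rot: [0.656, 0.755, 0.001, 0.001]
contact_force: [2.7, -1.5, 12.9]
opening: 0.0116
grip_force: 25.0
```

>>> {"fn": "send_rows", "kwargs": {
  "moves": [
    {"x": -0.4, "y": 0, "z": -0.25, "wx": 0, "wy": 0, "wz": 0, "fingers": 0.8},
    {"x": -0.32, "y": 0.05, "z": 0, "wx": 0, "wy": 0, "wz": 0, "fingers": 0.8},
    {"x": 0, "y": 0, "z": 0.1, "wx": 0, "wy": 0, "wz": 0, "fingers": 0.8},
    {"x": 0, "y": 0, "z": 0.1, "wx": 0, "wy": 0, "wz": 0, "fingers": 0.8}
  ]
}}

```text
time: 9.78
position: [0.5959, -0.0247, 0.1043]
eef_rot: [0.655, 0.755, 0.002, -0.001]
contact_force: [1.7, 3.2, 15.1]
opening: 0.0118
grip_force: 25.0
```

>>> {"fn": "send_rows", "kwargs": {
  "moves": [
    {"x": 0.15, "y": 0, "z": -0.2, "wx": 0, "wy": 0, "wz": 0, "fingers": 0.8},
    {"x": 0.2, "y": 0, "z": 0, "wx": 0, "wy": 0, "wz": 0, "fingers": 0.8},
    {"x": 0, "y": 0, "z": 0.1, "wx": 0, "wy": 0, "wz": 0, "fingers": 0.8},
    {"x": 0, "y": 0, "z": 0.1, "wx": 0, "wy": 0, "wz": 0, "fingers": 0.8}
  ]
}}

```text
time: 10.28
position: [0.5956, -0.0242, 0.1043]
eef_rot: [0.656, 0.755, 0.001, 0.001]
contact_force: [2.4, -1.4, 13.6]
opening: 0.0117
grip_force: 25.0
```

>>> {"fn": "send_rows", "kwargs": {
  "moves": [
    {"x": -0.2, "y": 0, "z": -0.3, "wx": 0, "wy": 0, "wz": 0, "fingers": 0.8},
    {"x": -0.2, "y": 0, "z": -0.2, "wx": 0, "wy": 0, "wz": 0, "fingers": 0.8},
    {"x": 0, "y": 0, "z": 0, "wx": 0, "wy": 0, "wz": 0, "fingers": 0.8}
  ]
}}

```text
time: 10.65
position: [0.594, -0.0273, 0.1072]
eef_rot: [0.656, 0.755, -0.001, -0.001]
contact_force: [1.8, 1.7, 1.0]
opening: 0.0116
grip_force: 25.0
```

>>> {"fn": "send_rows", "kwargs": {
  "moves": [
    {"x": 0, "y": 0.1, "z": 0.2, "wx": 0, "wy": 0, "wz": 0, "fingers": 0.8},
    {"x": 0, "y": 0, "z": 0.15, "wx": 0, "wy": 0, "wz": 0, "fingers": 0.8},
    {"x": 0, "y": 0, "z": 0.1, "wx": 0, "wy": 0, "wz": 0, "fingers": 0.8}
  ]
}}

```text
time: 11.02
position: [0.5966, -0.0278, 0.1044]
eef_rot: [0.656, 0.755, 0.0, 0.0]
contact_force: [-0.2, 0.0, 9.6]
opening: 0.0119
grip_force: 25.0
```

```bash
python3 - <<'E'
from h import *
e=plan((.575,-.0250,.16),6,3);e=plan((.4663,-.0105,.08),-10.4,5,e);e=plan((.4663,-.0105,.0445),-10.4,3,e)
e=plan((.4663,-.0105,.12),-10.4,3,e);e=plan((.4502,-.226,.12),18.2,7,e)
E
```

```text
{'x': 0.19, 'y': -0.7, 'z': -1.85, 'wz': 0.7}
{'x': 0.19, 'y': -0.7, 'z': -1.86, 'wz': 0.7}
{'x': 0.18, 'y': -0.71, 'z': -1.85, 'wz': 0.7}
end [ 0.575 -0.025  0.16 ] rot [ 0. -0.  2.]
{'x': 0.51, 'y': -2.13, 'z': 1.6, 'wz': 3.3}
{'x': 0.39, 'y': -2.16, 'z': 1.6, 'wz': 3.3}
{'x': 0.26, 'y': -2.18, 'z': 1.6, 'wz': 3.3}
{'x': 0.14, 'y': -2.19, 'z': 1.59, 'wz': 3.3}
{'x': 0.02, 'y': -2.19, 'z': 1.6, 'wz': 3.3}
end [ 0.4663 -0.0105  0.08  ] rot [ 0.  -0.  16.3]
{'z': 1.18, 'wz': -0.1}
{'z': 1.18, 'wz': -0.1}
{'z': 1.19, 'wz': -0.1}
end [ 0.4663 -0.0105  0.0445] rot [ 0.  -0.  -0.2]
{'z': -2.52}
{'z': -2.52}
{'z': -2.51}
end [ 0.4663 -0.0105  0.12  ] rot [ 0.  -0.   0.1]
{'x': -3.07, 'y': 0.32, 'wz': -4.1}
{'x': -3.09, 'y': 0.1, 'wz': -4.1}
{'x': -3.08, 'y': -0.12, 'wz': -4.1}
{'x': -3.07, 'y': -0.34, 'wz': -4.1}
{'x': -3.04, 'y': -0.56, 'wz': -4.1}
{'x': -2.99, 'y': -0.77, 'wz': -4.1}
{'x': -2.92, 'y': -0.98, 'wz': -4.1}
end [ 0.4502 -0.226   0.12  ] rot [  0.   -0.  -28.5]
```

>>> {"fn": "send_rows", "kwargs": {
  "moves": [
    {"x": 0, "y": 0, "z": -1.9, "wx": 0, "wy": 0, "wz": 0.7, "fingers": 0.8},
    {"x": 0.2, "y": -0.7, "z": -2.0, "wx": 0, "wy": 0, "wz": 0.7, "fingers": 0.8},
    {"x": 0.3, "y": -1.4, "z": -1.8, "wx": 0, "wy": 0, "wz": 0.7, "fingers": 0.8},
    {"x": 0.5, "y": -2.1, "z": 0.5, "wx": 0, "wy": 0, "wz": 3.3, "fingers": 0.8},
    {"x": 0.4, "y": -2.2, "z": 1.1, "wx": 0, "wy": 0, "wz": 3.3, "fingers": 0.8},
    {"x": 0.3, "y": -2.2, "z": 1.8, "wx": 0, "wy": 0, "wz": 3.3, "fingers": 0.8},
    {"x": 0.1, "y": -2.2, "z": 2.3, "wx": 0, "wy": 0, "wz": 3.3, "fingers": 0.8},
    {"x": 0, "y": -2.2, "z": 2.3, "wx": 0, "wy": 0, "wz": 3.3, "fingers": 0.8},
    {"x": 0, "y": 0, "z": 1.0, "wx": 0, "wy": 0, "wz": 0, "fingers": 0.8},
    {"x": 0, "y": 0, "z": 1.0, "wx": 0, "wy": 0, "wz": 0, "fingers": 0.8},
    {"x": 0, "y": 0, "z": 0.5, "wx": 0, "wy": 0, "wz": 0, "fingers": 0.8},
    {"x": 0, "y": 0, "z": 0, "wx": 0, "wy": 0, "wz": 0, "fingers": 0.8}
  ]
}}

```text
time: 12.52
position: [0.4661, -0.0111, 0.0556]
eef_rot: [0.769, 0.639, -0.0, 0.0]
contact_force: [0.6, 0.1, -0.5]
opening: 0.012
grip_force: 25.0
```

Now set it down, release, rise, and go on to the leaf at (0.450, -0.226).

>>> {"fn": "send_rows", "kwargs": {
  "moves": [
    {"x": 0, "y": 0, "z": 0.5, "wx": 0, "wy": 0, "wz": 0, "fingers": 0.8},
    {"x": 0, "y": 0, "z": 0.3, "wx": 0, "wy": 0, "wz": 0, "fingers": 0.8},
    {"x": 0, "y": 0, "z": 0.25, "wx": 0, "wy": 0, "wz": 0, "fingers": 0.8},
    {"x": 0, "y": 0, "z": 0.15, "wx": 0, "wy": 0, "wz": 0, "fingers": 0.8},
    {"x": 0, "y": 0, "z": 0, "wx": 0, "wy": 0, "wz": 0, "fingers": 2},
    {"x": 0, "y": 0, "z": 0, "wx": 0, "wy": 0, "wz": 0, "fingers": 4},
    {"x": 0, "y": 0, "z": 0, "wx": 0, "wy": 0, "wz": 0, "fingers": 4},
    {"x": 0, "y": 0, "z": -2, "wx": 0, "wy": 0, "wz": 0, "fingers": 4},
    {"x": 0, "y": 0, "z": -3, "wx": 0, "wy": 0, "wz": 0, "fingers": 4},
    {"x": 0, "y": 0, "z": -3, "wx": 0, "wy": 0, "wz": 0, "fingers": 4},
    {"x": -3.1, "y": 0.3, "z": 0, "wx": 0, "wy": 0, "wz": -4.1, "fingers": 4},
    {"x": -3.1, "y": 0.1, "z": 0, "wx": 0, "wy": 0, "wz": -4.1, "fingers": 4},
    {"x": -3.1, "y": -0.1, "z": 0, "wx": 0, "wy": 0, "wz": -4.1, "fingers": 4},
    {"x": -3.1, "y": -0.3, "z": 0, "wx": 0, "wy": 0, "wz": -4.1, "fingers": 4},
    {"x": -3, "y": -0.6, "z": 0, "wx": 0, "wy": 0, "wz": -4.1, "fingers": 4},
    {"x": -3, "y": -0.8, "z": 0, "wx": 0, "wy": 0, "wz": -4.1, "fingers": 4},
    {"x": -2.9, "y": -1, "z": 0, "wx": 0, "wy": 0, "wz": -4.1, "fingers": 4},
    {"x": 0, "y": 0, "z": 0, "wx": 0, "wy": 0, "wz": 0, "fingers": 4},
    {"x": 0, "y": 0, "z": 0, "wx": 0, "wy": 0, "wz": 0, "fingers": 4}
  ]
}}

```text
time: 14.9
position: [0.4479, -0.2259, 0.1234]
eef_rot: [0.587, 0.81, 0.0, -0.0]
contact_force: [0.4, -0.1, -0.1]
opening: 0.0399
grip_force: 0.0
```

```bash
python3 - <<'E'
from h import *
from workcell import arm
plan((.4502,-.226,.043),18.2,1)
c=arm.capture("scene");P=pts(c)
for x,y in((.47,-.008),(.453,-.2245)):
    m=(abs(P[...,0]-x)<.05)&(abs(P[...,1]-y)<.05)&(P[...,2]>.055)&(P[...,2]<.068);t=P[m];print(rect(t),len(t),np.median(t[:,2]))
cv2.imwrite("pics/s3.png",cv2.resize(c["color"][90:240,150:350],(800,600)))
E
```

```text
{'x': -0.09, 'y': 0.21, 'z': 8.04, 'wz': -0.1}
end [ 0.4502 -0.226   0.043 ] rot [ 0.  -0.  -0.1]
[466.3  -9.3  35.7  12.4  79.7] 45 0.06328421942396478
[ 453.8 -223.6   33.    14.9  -70.7] 40 0.06237448209454283
```

View pics/s3.png

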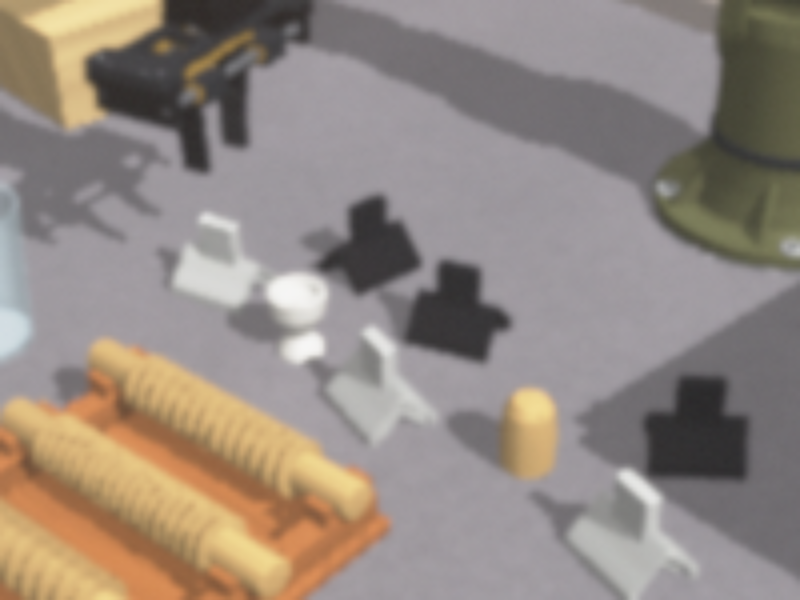

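>>> {"fn": "send_rows", "kwargs": {
  "moves": [
    {"x": -0.1, "y": 0.2, "z": 2.2, "wx": 0, "wy": 0, "wz": 0, "fingers": 4},
    {"x": 0, "y": 0, "z": 2.2, "wx": 0, "wy": 0, "wz": 0, "fingers": 4},
    {"x": 0, "y": 0, "z": 2, "wx": 0, "wy": 0, "wz": 0, "fingers": 4},
    {"x": 0, "y": 0, "z": 1.6, "wx": 0, "wy": 0, "wz": 0, "fingers": 4},
    {"x": 0, "y": 0, "z": 0, "wx": 0, "wy": 0, "wz": 0, "fingers": 4},
    {"x": 0, "y": 0, "z": 0, "wx": 0, "wy": 0, "wz": 0, "fingers": 0.8},
    {"x": 0, "y": 0, "z": 0, "wx": 0, "wy": 0, "wz": 0, "fingers": 0.8},
    {"x": 0, "y": 0, "z": 0, "wx": 0, "wy": 0, "wz": 0, "fingers": 0.8},
    {"x": 0, "y": 0, "z": 0, "wx": 0, "wy": 0, "wz": 0, "fingers": 0.8}
  ]
}}

```text
time: 16.08
position: [0.4506, -0.227, 0.0439]
eef_rot: [0.587, 0.81, 0.0, 0.0]
contact_force: [1.2, -0.2, -0.1]
opening: 0.0122
grip_force: 25.0
```

```bash
python3 - <<'E'
from h import *
e=plan((.4502,-.226,.155),18.2,3);e=plan((.58,-.0310,.155),8,6,e);e=plan((.5958,-.0308,.12),8,3,e)
E
```

```text
{'x': 0.03, 'z': -3.7}
{'x': 0.04, 'z': -3.7}
{'x': 0.03, 'y': 0.01, 'z': -3.71}
end [ 0.4503 -0.226   0.155 ] rot [ 0.1  0.  -0. ]
{'x': 2.41, 'y': 3.07, 'wz': 1.7}
{'x': 2.51, 'y': 2.99, 'wz': 1.7}
{'x': 2.59, 'y': 2.92, 'wz': 1.7}
{'x': 2.68, 'y': 2.84, 'z': 0.01, 'wz': 1.7}
{'x': 2.76, 'y': 2.76, 'wz': 1.7}
{'x': 2.84, 'y': 2.68, 'z': 0.01, 'wz': 1.7}
end [ 0.58  -0.031  0.155] rot [ 0.1  0.  10.2]
{'x': -0.07, 'y': 0.52, 'z': 1.17}
{'x': -0.06, 'y': 0.52, 'z': 1.17}
{'x': -0.07, 'y': 0.52, 'z': 1.16}
end [ 0.5958 -0.0308  0.12  ] rot [ 0.1  0.  -0. ]
```

>>> {"fn": "send_rows", "kwargs": {
  "moves": [
    {"x": 0, "y": 0, "z": -3.7, "wx": 0, "wy": 0, "wz": 0, "fingers": 0.8},
    {"x": 0, "y": 0, "z": -3.7, "wx": 0, "wy": 0, "wz": 0, "fingers": 0.8},
    {"x": 0.1, "y": 0, "z": -3.7, "wx": 0, "wy": 0, "wz": 0, "fingers": 0.8},
    {"x": 2.4, "y": 3.1, "z": 0, "wx": 0, "wy": 0, "wz": 1.7, "fingers": 0.8},
    {"x": 2.5, "y": 3, "z": 0, "wx": 0, "wy": 0, "wz": 1.7, "fingers": 0.8},
    {"x": 2.6, "y": 2.9, "z": 0, "wx": 0, "wy": 0, "wz": 1.7, "fingers": 0.8},
    {"x": 2.7, "y": 2.8, "z": 0, "wx": 0, "wy": 0, "wz": 1.7, "fingers": 0.8},
    {"x": 2.8, "y": 2.8, "z": 0, "wx": 0, "wy": 0, "wz": 1.7, "fingers": 0.8},
    {"x": 2.8, "y": 2.7, "z": 0, "wx": 0, "wy": 0, "wz": 1.7, "fingers": 0.8},
    {"x": -0.1, "y": 0.5, "z": 1.2, "wx": 0, "wy": 0, "wz": 0, "fingers": 0.8},
    {"x": -0.1, "y": 0.5, "z": 1.2, "wx": 0, "wy": 0, "wz": 0, "fingers": 0.8},
    {"x": -0.1, "y": 0.5, "z": 1.2, "wx": 0, "wy": 0, "wz": 0, "fingers": 0.8},
    {"x": 0, "y": 0, "z": 0, "wx": 0, "wy": 0, "wz": 0, "fingers": 0.8},
    {"x": 0, "y": 0, "z": 0, "wx": 0, "wy": 0, "wz": 0, "fingers": 0.8}
  ]
}}

```text
time: 17.82
position: [0.5951, -0.0325, 0.1188]
eef_rot: [0.657, 0.754, 0.0, 0.0]
contact_force: [-0.1, 0.2, -1.3]
opening: 0.0118
grip_force: 25.0
```

>>> {"fn": "send_rows", "kwargs": {
  "moves": [
    {"x": 0.2, "y": 0.05, "z": 0.4, "wx": 0, "wy": 0, "wz": 0, "fingers": 0.8},
    {"x": 0, "y": 0, "z": 0.3, "wx": 0, "wy": 0, "wz": 0, "fingers": 0.8},
    {"x": 0, "y": 0, "z": 0.3, "wx": 0, "wy": 0, "wz": 0, "fingers": 0.8},
    {"x": 0, "y": 0, "z": 0.2, "wx": 0, "wy": 0, "wz": 0, "fingers": 0.8},
    {"x": 0, "y": 0, "z": 0.15, "wx": 0, "wy": 0, "wz": 0, "fingers": 0.8},
    {"x": 0, "y": 0, "z": 0.15, "wx": 0, "wy": 0, "wz": 0, "fingers": 0.8},
    {"x": 0, "y": 0, "z": 0.1, "wx": 0, "wy": 0, "wz": 0, "fingers": 0.8}
  ]
}}

```text
time: 18.7
position: [0.5968, -0.0296, 0.1043]
eef_rot: [0.656, 0.754, 0.001, 0.001]
contact_force: [-1.1, 0.8, 11.3]
opening: 0.0118
grip_force: 25.0
```

>>> {"fn": "send_rows", "kwargs": {
  "moves": [
    {"x": 0, "y": 0, "z": -0.4, "wx": 0, "wy": 0, "wz": 0, "fingers": 0.8},
    {"x": 0.2, "y": 0, "z": 0, "wx": 0, "wy": 0, "wz": 0, "fingers": 0.8},
    {"x": 0, "y": 0, "z": 0.2, "wx": 0, "wy": 0, "wz": 0, "fingers": 0.8},
    {"x": 0, "y": 0, "z": 0.15, "wx": 0, "wy": 0, "wz": 0, "fingers": 0.8},
    {"x": 0, "y": 0, "z": 0, "wx": 0, "wy": 0, "wz": 0, "fingers": 0.8}
  ]
}}

```text
time: 19.32
position: [0.5964, -0.0274, 0.1043]
eef_rot: [0.656, 0.755, 0.001, 0.001]
contact_force: [1.4, 0.5, 6.4]
opening: 0.0116
grip_force: 25.0
```

>>> {"fn": "send_rows", "kwargs": {
  "moves": [
    {"x": 0, "y": 0, "z": -0.4, "wx": 0, "wy": 0, "wz": 0, "fingers": 0.8},
    {"x": 0.2, "y": 0, "z": 0, "wx": 0, "wy": 0, "wz": 0, "fingers": 0.8},
    {"x": 0, "y": 0, "z": 0.2, "wx": 0, "wy": 0, "wz": 0, "fingers": 0.8},
    {"x": 0, "y": 0, "z": 0.2, "wx": 0, "wy": 0, "wz": 0, "fingers": 0.8},
    {"x": 0, "y": 0, "z": 0, "wx": 0, "wy": 0, "wz": 0, "fingers": 0.8}
  ]
}}

```text
time: 19.95
position: [0.5961, -0.0255, 0.1043]
eef_rot: [0.656, 0.755, 0.001, 0.001]
contact_force: [1.6, 0.2, 6.9]
opening: 0.0117
grip_force: 25.0
```

>>> {"fn": "send_rows", "kwargs": {
  "moves": [
    {"x": 0, "y": 0, "z": -0.4, "wx": 0, "wy": 0, "wz": 0, "fingers": 0.8},
    {"x": 0.2, "y": 0, "z": 0, "wx": 0, "wy": 0, "wz": 0, "fingers": 0.8},
    {"x": 0, "y": 0, "z": 0.2, "wx": 0, "wy": 0, "wz": 0, "fingers": 0.8},
    {"x": 0, "y": 0, "z": 0.2, "wx": 0, "wy": 0, "wz": 0, "fingers": 0.8},
    {"x": 0, "y": 0, "z": 0, "wx": 0, "wy": 0, "wz": 0, "fingers": 0.8}
  ]
}}

```text
time: 20.58
position: [0.5958, -0.0235, 0.1042]
eef_rot: [0.656, 0.755, 0.001, 0.001]
contact_force: [0.7, 0.6, 6.3]
opening: 0.0118
grip_force: 25.0
```

>>> {"fn": "send_rows", "kwargs": {
  "moves": [
    {"x": 0, "y": 0, "z": -0.4, "wx": 0, "wy": 0, "wz": 0, "fingers": 0.8},
    {"x": 0.2, "y": 0, "z": 0, "wx": 0, "wy": 0, "wz": 0, "fingers": 0.8},
    {"x": 0, "y": 0, "z": 0.2, "wx": 0, "wy": 0, "wz": 0, "fingers": 0.8},
    {"x": 0, "y": 0, "z": 0.2, "wx": 0, "wy": 0, "wz": 0, "fingers": 0.8},
    {"x": 0, "y": 0, "z": 0, "wx": 0, "wy": 0, "wz": 0, "fingers": 0.8}
  ]
}}

```text
time: 21.2
position: [0.5955, -0.0214, 0.1043]
eef_rot: [0.656, 0.755, 0.001, 0.001]
contact_force: [1.3, -0.6, 6.3]
opening: 0.0122
grip_force: 25.0
```

>>> {"fn": "send_rows", "kwargs": {
  "moves": [
    {"x": 0, "y": 0, "z": -0.4, "wx": 0, "wy": 0, "wz": 0, "fingers": 0.8},
    {"x": 0.2, "y": 0, "z": 0, "wx": 0, "wy": 0, "wz": 0, "fingers": 0.8},
    {"x": 0, "y": 0, "z": 0.2, "wx": 0, "wy": 0, "wz": 0, "fingers": 0.8},
    {"x": 0, "y": 0, "z": 0.2, "wx": 0, "wy": 0, "wz": 0, "fingers": 0.8},
    {"x": 0, "y": 0, "z": 0, "wx": 0, "wy": 0, "wz": 0, "fingers": 0.8}
  ]
}}

```text
time: 21.82
position: [0.5953, -0.0195, 0.1044]
eef_rot: [0.656, 0.755, 0.001, 0.001]
contact_force: [0.8, -0.1, 8.0]
opening: 0.0117
grip_force: 25.0
```

>>> {"fn": "send_rows", "kwargs": {
  "moves": [
    {"x": 0, "y": 0, "z": -0.4, "wx": 0, "wy": 0, "wz": 0, "fingers": 0.8},
    {"x": 0.2, "y": 0, "z": 0, "wx": 0, "wy": 0, "wz": 0, "fingers": 0.8},
    {"x": 0, "y": 0, "z": 0.2, "wx": 0, "wy": 0, "wz": 0, "fingers": 0.8},
    {"x": 0, "y": 0, "z": 0.2, "wx": 0, "wy": 0, "wz": 0, "fingers": 0.8},
    {"x": 0, "y": 0, "z": 0, "wx": 0, "wy": 0, "wz": 0, "fingers": 0.8}
  ]
}}

```text
time: 22.45
position: [0.595, -0.0175, 0.1044]
eef_rot: [0.656, 0.755, 0.001, 0.001]
contact_force: [0.8, 0.6, 7.1]
opening: 0.0119
grip_force: 25.0
```

```bash
python3 - <<'E'
from h import *
e=plan((.595,-.0175,.155),8,3);e=plan((.4506,-.227,.12),18.2,7,e)
e=plan((.4506,-.227,.12),18.2,1,e);e=plan((.45,-.09,.15),2,4,e);e=plan((.4458,.2244,.12),-9.9,8,e)
E
```

```text
{'z': -1.69, 'wx': 0.1}
{'z': -1.69, 'wx': 0.1}
{'y': 0.01, 'z': -1.68, 'wx': 0.1}
end [ 0.595  -0.0175  0.155 ] rot [ 0.2 -0.  -0. ]
{'x': -2.68, 'y': -2.46, 'z': 0.5, 'wz': -1.5}
{'x': -2.61, 'y': -2.53, 'z': 0.51, 'wz': -1.5}
{'x': -2.55, 'y': -2.59, 'z': 0.5, 'wz': -1.5}
{'x': -2.48, 'y': -2.66, 'z': 0.51, 'wz': -1.5}
{'x': -2.4, 'y': -2.72, 'z': 0.5, 'wz': -1.5}
{'x': -2.33, 'y': -2.79, 'z': 0.51, 'wz': -1.5}
{'x': -2.26, 'y': -2.84, 'z': 0.5, 'wz': -1.5}
end [ 0.4506 -0.227   0.12  ] rot [ -0.1  -0.  -10.2]
{'wx': -0.1, 'wy': -0.1, 'wz': 0.3}
end [ 0.4506 -0.227   0.12  ] rot [-0.1 -0.1  0.3]
{'x': 3.26, 'y': 1.05, 'z': -0.75, 'wz': 4.0}
{'x': 3.32, 'y': 0.82, 'z': -0.75, 'wz': 4.0}
{'x': 3.37, 'y': 0.59, 'z': -0.76, 'wz': 4.0}
{'x': 3.41, 'y': 0.36, 'z': -0.75, 'wz': 4.0}
end [ 0.45 -0.09  0.15] rot [-0.   0.1 16.2]
{'x': 3.93, 'y': 0.1, 'z': 0.37, 'wz': 1.5}
{'x': 3.93, 'y': -0.01, 'z': 0.37, 'wz': 1.5}
{'x': 3.93, 'y': -0.11, 'z': 0.37, 'wz': 1.5}
{'x': 3.92, 'y': -0.21, 'z': 0.37, 'wz': 1.5}
{'x': 3.92, 'y': -0.32, 'z': 0.37, 'wz': 1.5}
{'x': 3.91, 'y': -0.42, 'z': 0.37, 'wz': 1.5}
{'x': 3.9, 'y': -0.52, 'z': 0.37, 'wz': 1.5}
{'x': 3.88, 'y': -0.62, 'z': 0.38, 'wz': 1.5}
end [0.4458 0.2244 0.12  ] rot [-0.   0.1 12.1]
```

>>> {"fn": "send_rows", "kwargs": {
  "moves": [
    {"x": 0, "y": 0, "z": -1.7, "wx": 0, "wy": 0, "wz": 0, "fingers": 0.8},
    {"x": 0, "y": 0, "z": -1.8, "wx": 0, "wy": 0, "wz": 0, "fingers": 0.8},
    {"x": 0, "y": 0, "z": -1.7, "wx": 0, "wy": 0, "wz": 0, "fingers": 0.8},
    {"x": -2.7, "y": -2.5, "z": 0, "wx": 0, "wy": 0, "wz": -1.5, "fingers": 0.8},
    {"x": -2.6, "y": -2.5, "z": 0, "wx": 0, "wy": 0, "wz": -1.5, "fingers": 0.8},
    {"x": -2.5, "y": -2.6, "z": 0.5, "wx": 0, "wy": 0, "wz": -1.5, "fingers": 0.8},
    {"x": -2.5, "y": -2.7, "z": 0.7, "wx": 0, "wy": 0, "wz": -1.5, "fingers": 0.8},
    {"x": -2.4, "y": -2.7, "z": 1, "wx": 0, "wy": 0, "wz": -1.5, "fingers": 0.8},
    {"x": -2.3, "y": -2.8, "z": 1.5, "wx": 0, "wy": 0, "wz": -1.5, "fingers": 0.8},
    {"x": -2.3, "y": -2.8, "z": 2, "wx": 0, "wy": 0, "wz": -1.5, "fingers": 0.8},
    {"x": 0, "y": 0, "z": 2, "wx": 0, "wy": 0, "wz": 0, "fingers": 0.8},
    {"x": 0, "y": 0, "z": 1.5, "wx": 0, "wy": 0, "wz": 0, "fingers": 0.8},
    {"x": 0, "y": 0, "z": 0.8, "wx": 0, "wy": 0, "wz": 0, "fingers": 0.8},
    {"x": 0, "y": 0, "z": 0, "wx": 0, "wy": 0, "wz": 0, "fingers": 0.8}
  ]
}}

```text
time: 24.2
position: [0.4493, -0.2266, 0.0548]
eef_rot: [0.584, 0.812, -0.0, -0.0]
contact_force: [-0.2, 0.1, -1.6]
opening: 0.0115
grip_force: 25.0
```

>>> {"fn": "send_rows", "kwargs": {
  "moves": [
    {"x": 0, "y": 0, "z": 0.5, "wx": 0, "wy": 0, "wz": 0, "fingers": 0.8},
    {"x": 0, "y": 0, "z": 0.3, "wx": 0, "wy": 0, "wz": 0, "fingers": 0.8},
    {"x": 0, "y": 0, "z": 0.2, "wx": 0, "wy": 0, "wz": 0, "fingers": 0.8},
    {"x": 0, "y": 0, "z": 0.15, "wx": 0, "wy": 0, "wz": 0, "fingers": 0.8},
    {"x": 0, "y": 0, "z": 0, "wx": 0, "wy": 0, "wz": 0, "fingers": 2},
    {"x": 0, "y": 0, "z": 0, "wx": 0, "wy": 0, "wz": 0, "fingers": 4},
    {"x": 0, "y": 0, "z": -3, "wx": 0, "wy": 0, "wz": 0, "fingers": 4},
    {"x": 0, "y": 0, "z": -4, "wx": 0, "wy": 0, "wz": 0, "fingers": 4},
    {"x": 3.3, "y": 1, "z": -2, "wx": 0, "wy": 0, "wz": 4, "fingers": 4},
    {"x": 3.3, "y": 0.8, "z": -1, "wx": 0, "wy": 0, "wz": 4, "fingers": 4},
    {"x": 3.4, "y": 0.6, "z": 0, "wx": 0, "wy": 0, "wz": 4, "fingers": 4},
    {"x": 3.4, "y": 0.4, "z": 0, "wx": 0, "wy": 0, "wz": 4, "fingers": 4},
    {"x": 4.5, "y": 0.1, "z": 0, "wx": 0, "wy": 0, "wz": 1.7, "fingers": 4},
    {"x": 4.5, "y": 0, "z": 0, "wx": 0, "wy": 0, "wz": 1.7, "fingers": 4},
    {"x": 4.5, "y": -0.1, "z": 0, "wx": 0, "wy": 0, "wz": 1.7, "fingers": 4},
    {"x": 4.5, "y": -0.3, "z": 0, "wx": 0, "wy": 0, "wz": 1.7, "fingers": 4},
    {"x": 4.5, "y": -0.4, "z": 0, "wx": 0, "wy": 0, "wz": 1.7, "fingers": 4},
    {"x": 4.5, "y": -0.5, "z": 1, "wx": 0, "wy": 0, "wz": 1.7, "fingers": 4},
    {"x": 4.3, "y": -0.6, "z": 1, "wx": 0, "wy": 0, "wz": 1.7, "fingers": 4},
    {"x": 0, "y": 0, "z": 0, "wx": 0, "wy": 0, "wz": 0, "fingers": 4}
  ]
}}

```text
time: 26.7
position: [0.4427, 0.2274, 0.1227]
eef_rot: [0.761, 0.649, -0.001, -0.0]
contact_force: [-0.9, -0.6, 0.3]
opening: 0.0406
grip_force: 0.0
```

```bash
python3 - <<'E'
from h import *
from workcell import arm
plan((.4458,.2244,.043),-9.9,1)
c=arm.capture("scene");P=pts(c)
for x,y in((.47,-.008),(.453,-.2245),(.449,.226)):
    m=(abs(P[...,0]-x)<.05)&(abs(P[...,1]-y)<.05)&(P[...,2]>.055)&(P[...,2]<.068);t=P[m];print(rect(t),len(t),np.median(t[:,2]))
E
```

```text
{'x': -0.25, 'y': 0.36, 'z': 7.97, 'wx': -0.1, 'wz': 0.8}
end [0.4458 0.2244 0.043 ] rot [-0.1  0.   0.8]
[467.  -10.4  35.3  11.3  77.8] 46 0.06280525779275398
[ 451.4 -223.6   33.8   17.   -55.5] 39 0.063040799827073
[448.8 226.4  34.1  13.9  80.4] 73 0.06282991565346696
```

>>> {"fn": "send_rows", "kwargs": {
  "moves": [
    {"x": -0.2, "y": 0.3, "z": 2.2, "wx": 0, "wy": 0, "wz": 0.8, "fingers": 4},
    {"x": 0, "y": 0, "z": 2.2, "wx": 0, "wy": 0, "wz": 0, "fingers": 4},
    {"x": 0, "y": 0, "z": 2, "wx": 0, "wy": 0, "wz": 0, "fingers": 4},
    {"x": 0, "y": 0, "z": 1.5, "wx": 0, "wy": 0, "wz": 0, "fingers": 4},
    {"x": 0, "y": 0, "z": 0, "wx": 0, "wy": 0, "wz": 0, "fingers": 4},
    {"x": 0, "y": 0, "z": 0, "wx": 0, "wy": 0, "wz": 0, "fingers": 0.8},
    {"x": 0, "y": 0, "z": 0, "wx": 0, "wy": 0, "wz": 0, "fingers": 0.8},
    {"x": 0, "y": 0, "z": 0, "wx": 0, "wy": 0, "wz": 0, "fingers": 0.8},
    {"x": 0, "y": 0, "z": 0, "wx": 0, "wy": 0, "wz": 0, "fingers": 0.8}
  ]
}}

```text
time: 27.88
position: [0.447, 0.2218, 0.0449]
eef_rot: [0.767, 0.641, 0.001, 0.0]
contact_force: [-0.2, -0.7, 1.7]
opening: 0.0122
grip_force: 25.0
```

```bash
python3 - <<'E'
from h import *
e=plan((.4458,.2244,.155),-9.9,3);e=plan((.58,-.0310,.155),8,7,e);e=plan((.5958,-.0308,.12),8,3,e)
E
```

```text
{'x': 0.08, 'y': -0.05, 'z': -3.67, 'wz': -0.1}
{'x': 0.08, 'y': -0.05, 'z': -3.67, 'wz': -0.1}
{'x': 0.09, 'y': -0.06, 'z': -3.67, 'wz': -0.1}
end [0.4458 0.2244 0.155 ] rot [ 0.1 -0.  -0.3]
{'x': -3.26, 'y': 2.52, 'wz': -2.6}
{'x': -3.38, 'y': 2.37, 'wz': -2.6}
{'x': -3.48, 'y': 2.21, 'wz': -2.6}
{'x': -3.57, 'y': 2.05, 'wz': -2.6}
{'x': -3.67, 'y': 1.89, 'wz': -2.6}
{'x': -3.74, 'y': 1.72, 'wz': -2.6}
{'x': -3.82, 'y': 1.55, 'wz': -2.6}
end [ 0.58  -0.031  0.155] rot [  0.1  -0.  -17.9]
{'x': -0.07, 'y': 0.52, 'z': 1.17, 'wz': 0.1}
{'x': -0.07, 'y': 0.52, 'z': 1.17, 'wz': 0.1}
{'x': -0.07, 'y': 0.52, 'z': 1.16, 'wz': 0.1}
end [ 0.5958 -0.0308  0.12  ] rot [ 0.1 -0.   0.3]
```

>>> {"fn": "send_rows", "kwargs": {
  "moves": [
    {"x": 0, "y": 0, "z": -3.7, "wx": 0, "wy": 0, "wz": 0, "fingers": 0.8},
    {"x": 0, "y": 0, "z": -3.7, "wx": 0, "wy": 0, "wz": 0, "fingers": 0.8},
    {"x": 0.2, "y": -0.1, "z": -3.7, "wx": 0, "wy": 0, "wz": 0, "fingers": 0.8},
    {"x": -3.3, "y": 2.5, "z": 0, "wx": 0, "wy": 0, "wz": -2.6, "fingers": 0.8},
    {"x": -3.4, "y": 2.4, "z": 0, "wx": 0, "wy": 0, "wz": -2.6, "fingers": 0.8},
    {"x": -3.5, "y": 2.2, "z": 0, "wx": 0, "wy": 0, "wz": -2.6, "fingers": 0.8},
    {"x": -3.6, "y": 2, "z": 0, "wx": 0, "wy": 0, "wz": -2.6, "fingers": 0.8},
    {"x": -3.7, "y": 1.9, "z": 0, "wx": 0, "wy": 0, "wz": -2.6, "fingers": 0.8},
    {"x": -3.7, "y": 1.7, "z": 0, "wx": 0, "wy": 0, "wz": -2.6, "fingers": 0.8},
    {"x": -3.8, "y": 1.5, "z": 0, "wx": 0, "wy": 0, "wz": -2.6, "fingers": 0.8},
    {"x": 0, "y": 0.5, "z": 1.2, "wx": 0, "wy": 0, "wz": 0, "fingers": 0.8},
    {"x": -0.1, "y": 0.5, "z": 1.2, "wx": 0, "wy": 0, "wz": 0.1, "fingers": 0.8},
    {"x": -0.1, "y": 0.5, "z": 1.1, "wx": 0, "wy": 0, "wz": 0.1, "fingers": 0.8},
    {"x": 0, "y": 0, "z": 0, "wx": 0, "wy": 0, "wz": 0, "fingers": 0.8},
    {"x": 0, "y": 0, "z": 0, "wx": 0, "wy": 0, "wz": 0, "fingers": 0.8}
  ]
}}

```text
time: 29.75
position: [0.5927, -0.0326, 0.1207]
eef_rot: [0.657, 0.754, 0.0, -0.0]
contact_force: [-0.0, 0.0, -0.9]
opening: 0.0116
grip_force: 25.0
```

>>> {"fn": "send_rows", "kwargs": {
  "moves": [
    {"x": 0, "y": 0.2, "z": 0.4, "wx": 0, "wy": 0, "wz": 0, "fingers": 0.8},
    {"x": 0, "y": 0.1, "z": 0.3, "wx": 0, "wy": 0, "wz": 0, "fingers": 0.8},
    {"x": 0, "y": 0, "z": 0.3, "wx": 0, "wy": 0, "wz": 0, "fingers": 0.8},
    {"x": 0, "y": 0, "z": 0.2, "wx": 0, "wy": 0, "wz": 0, "fingers": 0.8},
    {"x": 0, "y": 0, "z": 0.2, "wx": 0, "wy": 0, "wz": 0, "fingers": 0.8},
    {"x": 0, "y": 0, "z": 0.15, "wx": 0, "wy": 0, "wz": 0, "fingers": 0.8},
    {"x": 0, "y": 0, "z": 0.05, "wx": 0, "wy": 0, "wz": 0, "fingers": 0.8}
  ]
}}

```text
time: 30.62
position: [0.5956, -0.0327, 0.1045]
eef_rot: [0.658, 0.753, -0.0, -0.0]
contact_force: [0.2, -0.0, -2.0]
opening: 0.0121
grip_force: 25.0
```

>>> {"fn": "send_rows", "kwargs": {
  "moves": [
    {"x": 0, "y": 0, "z": 0.1, "wx": 0, "wy": 0, "wz": 0, "fingers": 0.8},
    {"x": 0, "y": 0, "z": 0.1, "wx": 0, "wy": 0, "wz": 0, "fingers": 0.8}
  ]
}}

```text
time: 30.88
position: [0.5958, -0.0327, 0.1026]
eef_rot: [0.658, 0.753, 0.0, 0.0]
contact_force: [-1.0, 0.7, -2.0]
opening: 0.0116
grip_force: 25.0
```

>>> {"fn": "send_rows", "kwargs": {
  "moves": [
    {"x": 0, "y": 0, "z": 0.05, "wx": 0, "wy": 0, "wz": 0, "fingers": 0.8}
  ]
}}

```text
time: 31.0
position: [0.5957, -0.0327, 0.102]
eef_rot: [0.658, 0.753, 0.0, -0.0]
contact_force: [-0.8, 0.0, -2.3]
opening: 0.0122
grip_force: 25.0
```

Sinking freely below crest level; this is the right leaf. Continue gently toward home (TCP about 0.0950).

>>> {"fn": "send_rows", "kwargs": {
  "moves": [
    {"x": 0, "y": 0, "z": 0.15, "wx": 0, "wy": 0, "wz": 0, "fingers": 0.8},
    {"x": 0, "y": 0, "z": 0.1, "wx": 0, "wy": 0, "wz": 0, "fingers": 0.8}
  ]
}}

```text
time: 31.25
position: [0.5957, -0.0328, 0.0995]
eef_rot: [0.658, 0.753, -0.0, 0.0]
contact_force: [-0.5, -0.0, -1.7]
opening: 0.0117
grip_force: 25.0
```

>>> {"fn": "send_rows", "kwargs": {
  "moves": [
    {"x": 0, "y": 0, "z": 0.1, "wx": 0, "wy": 0, "wz": 0, "fingers": 0.8},
    {"x": 0, "y": 0, "z": 0.1, "wx": 0, "wy": 0, "wz": 0, "fingers": 0.8}
  ]
}}

```text
time: 31.5
position: [0.5958, -0.0329, 0.0976]
eef_rot: [0.658, 0.753, 0.0, 0.0]
contact_force: [1.0, -0.6, -1.6]
opening: 0.0117
grip_force: 25.0
```

>>> {"fn": "send_rows", "kwargs": {
  "moves": [
    {"x": 0, "y": 0, "z": 0.1, "wx": 0, "wy": 0, "wz": 0, "fingers": 0.8},
    {"x": 0, "y": 0, "z": 0.05, "wx": 0, "wy": 0, "wz": 0, "fingers": 0.8}
  ]
}}

```text
time: 31.75
position: [0.5963, -0.0328, 0.0966]
eef_rot: [0.658, 0.753, 0.0, 0.001]
contact_force: [0.4, -0.4, 1.8]
opening: 0.012
grip_force: 25.0
```

>>> {"fn": "send_rows", "kwargs": {
  "moves": [
    {"x": 0, "y": 0, "z": 0.1, "wx": 0, "wy": 0, "wz": 0, "fingers": 0.8},
    {"x": 0, "y": 0, "z": 0, "wx": 0, "wy": 0, "wz": 0, "fingers": 0.8}
  ]
}}

```text
time: 32.0
position: [0.5968, -0.0327, 0.0959]
eef_rot: [0.658, 0.753, 0.001, 0.001]
contact_force: [2.0, -0.8, 3.2]
opening: 0.012
grip_force: 25.0
```

>>> {"fn": "send_rows", "kwargs": {
  "moves": [
    {"x": 0, "y": 0, "z": 0.1, "wx": 0, "wy": 0, "wz": 0, "fingers": 0.8},
    {"x": 0, "y": 0, "z": 0, "wx": 0, "wy": 0, "wz": 0, "fingers": 0.8}
  ]
}}

```text
time: 32.25
position: [0.5971, -0.0328, 0.0955]
eef_rot: [0.658, 0.753, 0.001, 0.001]
contact_force: [1.6, -1.1, 5.6]
opening: 0.0115
grip_force: 25.0
```

>>> {"fn": "send_rows", "kwargs": {
  "moves": [
    {"x": 0, "y": 0.1, "z": 0, "wx": 0, "wy": 0, "wz": 0, "fingers": 0.8},
    {"x": 0, "y": 0, "z": 0, "wx": 0, "wy": 0, "wz": 0, "fingers": 1.6},
    {"x": 0, "y": 0, "z": -0.1, "wx": 0, "wy": 0, "wz": 0, "fingers": 4},
    {"x": 0, "y": 0, "z": 0, "wx": 0, "wy": 0, "wz": 0, "fingers": 4},
    {"x": 0, "y": 0, "z": 0, "wx": 0, "wy": 0, "wz": 0, "fingers": 4},
    {"x": 0, "y": 0, "z": -2, "wx": 0, "wy": 0, "wz": 0, "fingers": 4},
    {"x": 0, "y": 0, "z": -3, "wx": 0, "wy": 0, "wz": 0, "fingers": 4},
    {"x": 0, "y": 0, "z": -5, "wx": 0, "wy": 0, "wz": 0, "fingers": 4},
    {"x": 0, "y": -5, "z": -5, "wx": 0, "wy": 0, "wz": 0, "fingers": 4},
    {"x": 0, "y": -5, "z": 0, "wx": 0, "wy": 0, "wz": 0, "fingers": 4},
    {"x": 0, "y": 0, "z": 0, "wx": 0, "wy": 0, "wz": 0, "fingers": 4}
  ]
}}

```text
time: 33.62
position: [0.5011, -0.0464, 0.2412]
eef_rot: [0.658, 0.753, 0.002, -0.0]
contact_force: [0.8, -0.1, 0.4]
opening: 0.0399
grip_force: 0.0
```

```bash
python3 - <<'E'
from h import *
from workcell import arm
c=arm.capture("scene");P=pts(c)
for x,y,z in((.47,-.008,.063),(.453,-.2245,.063),(.596,-.03,.1137)):
    m=(abs(P[...,0]-x)<.05)&(abs(P[...,1]-y)<.05)&(abs(P[...,2]-z)<.008);t=P[m];print(rect(t),len(t),np.percentile(t[:,2],[50,95]).round(4))
cv2.imwrite("pics/s4.png",cv2.resize(c["color"][110:260,120:320],(800,600)))
E
```

```text
[467.3  -8.6  35.9  11.5  77.2] 46 [0.063  0.0654]
[ 450.2 -224.    35.2   13.9  -72.5] 38 [0.0626 0.065 ]
[597.2 -27.6  37.6  14.1 -85.7] 60 [0.1136 0.116 ]
```

View pics/s4.png

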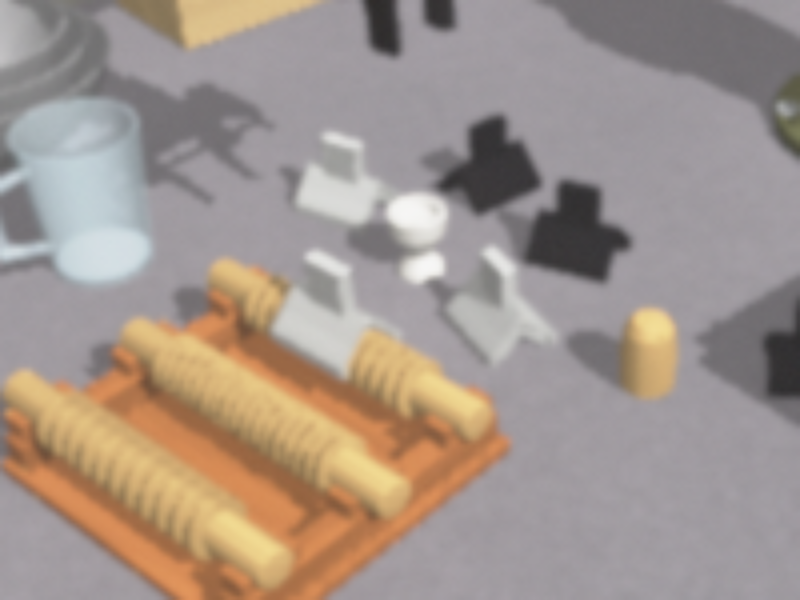

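The picture shows the leaf sitting level and home on the front screw (crop 320, 320). The other two stand upright at (340, 180) and (495, 305), and the bystanders are in place.

```bash
python3 -c "
from workcell import arm
print(arm.close_job())"
```

```text
the job is handed in; nothing more can be done
None
```

I handed the job in with the third leaf fully home and level on the front screw. The other two are standing upright on the worktop, and the kitchen things look undisturbed in the last picture. I got no verdict back on whether it passed.

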